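# Set up the penguin shot on the hand-cranked animation turntable

### The job

Get the stop-motion turntable ready for the three-quarter shot: put the glue stick away in the wooden tray, and turn the handwheel until the plate's red arrow points squarely at the white home mark. With the arrow at home, stand every penguin that is there upright in the socket ring of its own colour, beak facing the way the red arrow points, and only then crank the handwheel round until the arrow points squarely at the yellow shot mark (60 degrees on), with the penguins still standing in their rings facing along the arrow. Leave the other things on the desk alone.

Things in the scene. Friction and masses are not known exactly. Their poses are not given: they have to be found in the camera images.
- turntable (a joint): Angle (rad) of the white round plate (240 mm across, top 48 mm above the desk, vertical axis), counter-clockwise from above: 0 = red arrow at the white home mark, +1.047 = at the yellow shot mark; stops at -0.9 and +1.5. Starts 0.25 to 0.55 clockwise of home (negative). It turns a quarter of the handwheel's angle, same direction, and stays put by friction.
- handwheel (a joint): Angle (rad) of the handwheel, counter-clockwise seen from above, exactly 4 x the turntable's angle; about 0.2 N m to turn (3 N at the rim), stays where it is left. From home to the shot mark takes +4.19 rad, several grasps.
- wheel_hub (a point): Centre of the handwheel: vertical axis, rim's centre line 88 mm above the desk. No crank handle. Dark round rim, centre-line radius 65 mm, bar 14 mm thick; three 10 mm spokes in the rim's plane at 0, 120, 240 degrees from this point's x (turns with the wheel); hub radius 17 mm, top 11 mm above this point; 54 mm clear under the rim. Its axis is 285 mm from the turntable's.
- arrow_tip (a point): Tip of the red arrow on the plate's top, 117 mm from the turntable's axis; the point's x axis is the arrow's direction, z up; it turns with the plate.
- home_mark (a point): Top of the white square post (14 mm, 52 mm high) beside the plate, 139 mm from the turntable's axis; fixed to the base; x axis points from the turntable's axis through this mark; the handwheel lies from the turntable's axis along -y of this frame.
- shot_mark (a point): Top of the yellow square post (14 mm, 52 mm high) beside the plate, 139 mm from the turntable's axis, 60 degrees counter-clockwise of the white one.
- penguin_red: The red toy penguin (may be absent): round weighted base 56 mm across and 12 mm high, round upright body 32 to 34 mm across above it, 98 mm high, 0.2 kg, with a white chest. Origin: centre of its underside; z up its axis; its x axis is where the orange beak faces. It starts upright on the desk.
- beak_red (a point): Tip of the orange beak of the red penguin, 32 mm ahead of the axis and 80 mm up; grip the body across (along its y) so the fingers miss the beak.
- socket_red (a point): Centre of the floor of the red socket ring on the plate (floor = plate top, 48 mm above the desk), 76 mm from the turntable's axis: a red ring, inside 63 mm, outside 72 mm across, wall 9 mm high. Turns with the plate; its x axis is the direction of the red arrow.
- penguin_blue: The blue toy penguin (may be absent): round weighted base 56 mm across and 12 mm high, round upright body 32 to 34 mm across above it, 98 mm high, 0.2 kg, with a white chest. Origin: centre of its underside; z up its axis; its x axis is where the orange beak faces. It starts upright on the desk.
- beak_blue (a point): Tip of the orange beak of the blue penguin, 32 mm ahead of the axis and 80 mm up; grip the body across (along its y) so the fingers miss the beak.
- socket_blue (a point): Centre of the floor of the blue socket ring on the plate (floor = plate top, 48 mm above the desk), 76 mm from the turntable's axis: a blue ring, inside 63 mm, outside 72 mm across, wall 9 mm high. Turns with the plate; its x axis is the direction of the red arrow.
- penguin_green: The green toy penguin (may be absent): round weighted base 56 mm across and 12 mm high, round upright body 32 to 34 mm across above it, 98 mm high, 0.2 kg, with a white chest. Origin: centre of its underside; z up its axis; its x axis is where the orange beak faces. It starts upright on the desk.
- beak_green (a point): Tip of the orange beak of the green penguin, 32 mm ahead of the axis and 80 mm up; grip the body across (along its y) so the fingers miss the beak.
- socket_green (a point): Centre of the floor of the green socket ring on the plate (floor = plate top, 48 mm above the desk), 76 mm from the turntable's axis: a green ring, inside 63 mm, outside 72 mm across, wall 9 mm high. Turns with the plate; its x axis is the direction of the red arrow.
- glue: White glue stick with a red cap and a yellow band: cylinder 30 mm across, 90 mm high, 40 g. Origin: centre of its underside, z along it. It starts upright near the middle of the turntable plate, 48 mm above the desk.
- tray: Open square pale wooden tray, fixed to the desk, 120 x 120 mm outside, walls 4 mm thick and 28 mm high, floor 4 mm above the desk. Origin: centre of its underside.
- tape: Bystander, to be left alone: roll of yellow tape lying flat, 60 mm across, 22 mm high. Origin: centre of its underside.
- truck: Bystander, to be left alone: yellow toy truck, 130 x 56 x 72 mm. Origin: centre of its underside.
- mug: Bystander, to be left alone: blue mug, 80 mm across, 90 mm high. Origin: centre of its underside.
- eraser: Bystander, to be left alone: white eraser, 55 x 24 x 14 mm. Origin: centre of its underside.
- paint_jar: Bystander, to be left alone: small jar, 48 mm across, 60 mm high. Origin: centre of its underside.
Mind the look-alikes: they are no part of the job. Several things look just like the penguin_red: the one meant starts farthest from the robot's base.

How it is judged:
On the way, in this order (a step that is already met when the one before it is completed fails the run):
1. the red arrow is brought to the white home mark (within 2.5 degrees) (value of joint turntable between -0.044 and 0.044 rad), for 0.3 s.
2. with the arrow at home (within 3 degrees), every penguin present stands in the ring of its colour, facing along the arrow (horizontal distance between penguin_red and socket_red below 0.006 m and z of penguin_red in the frame of socket_red between -0.003 and 0.003 m and angle between each of penguin_red, penguin_blue, penguin_green's own z axis and vertical below 0.08 rad and angle between the x axis of penguin_red and the x axis of socket_red, either way round below 0.26 rad and x of beak_red in the frame of socket_red above 0.01 m and horizontal distance between penguin_blue and socket_blue below 0.006 m and z of penguin_blue in the frame of socket_blue between -0.003 and 0.003 m and angle between the x axis of penguin_blue and the x axis of socket_blue, either way round below 0.26 rad and x of beak_blue in the frame of socket_blue above 0.01 m and horizontal distance between penguin_green and socket_green below 0.006 m and z of penguin_green in the frame of socket_green between -0.003 and 0.003 m and angle between the x axis of penguin_green and the x axis of socket_green, either way round below 0.26 rad and x of beak_green in the frame of socket_green above 0.01 m and value of joint turntable between -0.052 and 0.052 rad), for 0.3 s.
At the end, for the whole second after the job is handed in: arrow within 2.5 degrees of the yellow mark and still; every penguin present at rest in the ring of its colour (within 6 mm of centre, base within 3 mm of the floor, upright within 4.5 degrees), beak along the arrow within 15 degrees; glue stick at rest in the tray, standing or lying (value of joint turntable between 1.0032 and 1.0912 rad and horizontal distance between penguin_red and socket_red below 0.006 m and z of penguin_red in the frame of socket_red between -0.003 and 0.003 m and angle between each of penguin_red, penguin_blue, penguin_green's own z axis and vertical below 0.08 rad and angle between the x axis of penguin_red and the x axis of socket_red, either way round below 0.26 rad and x of beak_red in the frame of socket_red above 0.01 m and horizontal distance between penguin_blue and socket_blue below 0.006 m and z of penguin_blue in the frame of socket_blue between -0.003 and 0.003 m and angle between the x axis of penguin_blue and the x axis of socket_blue, either way round below 0.26 rad and x of beak_blue in the frame of socket_blue above 0.01 m and horizontal distance between penguin_green and socket_green below 0.006 m and z of penguin_green in the frame of socket_green between -0.003 and 0.003 m and angle between the x axis of penguin_green and the x axis of socket_green, either way round below 0.26 rad and x of beak_green in the frame of socket_green above 0.01 m and x of glue in the frame of tray between -0.056 and 0.056 m and y of glue in the frame of tray between -0.056 and 0.056 m and height (world z) of glue below 0.03 m and linear speed of each of penguin_red, penguin_blue, penguin_green, glue below 0.02 m/s and velocity of joint turntable between -0.02 and 0.02 rad/s); the robot touches nothing.
It fails at once if the tape is disturbed (moved by more than 30 mm) (distance of tape from where it was at the start of the episode above 0.03 m).
It fails at once if the truck is disturbed (moved by more than 30 mm) (distance of truck from where it was at the start of the episode above 0.03 m).
It fails at once if the mug is disturbed (moved by more than 30 mm) (distance of mug from where it was at the start of the episode above 0.03 m).
It fails at once if the eraser is disturbed (moved by more than 30 mm) (distance of eraser from where it was at the start of the episode above 0.03 m).
It fails at once if the paint jar is disturbed (moved by more than 30 mm) (distance of paint_jar from where it was at the start of the episode above 0.03 m).
Of penguin_red, penguin_blue, penguin_green only 2 to 3 are there at a start; the rules pass over those that are not, and their reading is None.
At some moment in a run one of penguin_red, penguin_blue, penguin_green may be knocked a few centimetres aside while the robot is not near it.
Once in a run the grip may slacken for a moment while it holds something.
It also fails if it takes over 210 s, if anything falls off the work surface, if the arm or the gripper's body presses on something with over 40 N, if the wrist force passes 120 N, or if a joint passes its speed limit or range.

### The arm

A 7-joint arm with a two-finger parallel gripper is mounted at the origin on the work surface. World frame = base frame: x ahead of the robot, y to its left, z up, the work surface at z = 0. Lengths are in m, angles in rad, forces in N, time in s.
With the tool pointing down it reaches from about 0.4 to 0.85 m from the base axis. Payload 4.5 kg.
Tool frame: the origin (TCP) lies at the very end of the fingers, on their centre line; the grasp point (between the pads) lies 19 mm behind it; z points along the fingers, y is the line along which they close (so a half turn about z gives the same grasp; the last joint's range is limited). The gripper opens to 88 mm and grips with 3 to 60 N. Pads are 18 mm wide; open, the fingers measure 123 mm over their backs; the gripper's body (75 mm by 187 mm) begins 45 mm behind the grasp point.
Start: joints at [1.377, 0.689, -0.195, 1.565, 0.157, 0.902, -0.215], TCP at [0.141, -0.609, 0.213] pointing down, gripper open.
Joint ranges: [-3.01, 3.01], [-0.46, 2.08], [-1.47, 1.51], [0.13, 2.56], [-1, 4.14], [0.04, 2.09], [-2.66, 2.66]. Speed limits (rad/s): [2.57, 2.57, 3.14, 3.14, 3.14, 3.14, 3.14].

### API

Orientations are given as a unit quaternion [x, y, z, w].
In Python, from plant import r gives the robot as it stands. The module is installed in compiled form; this text tells all that it offers.
- The arm moves only by the shell command python3 -m pendant 'ROWS' [FORCE]. ROWS is JSON, one flat list of numbers, 7 for each row, row after row: the opening, from 0 (shut) to 1 (fully open), then the shift along the tool's x, y, z scaled (see below), then the turn, a rotation vector about the tool's x, y, z scaled (see below). A call has 1 to 12 rows; each row is the pose to reach, as a shift and turn from the pose commanded when the call began, along the tool's axes at that moment; what a row does not reach only later rows make up. The controller multiplies each number of a shift by 0.15 m and each number of a turn by pi/2 rad. A row lasts 1/10 s, in which the tool goes at most 50 mm and 8.59 degrees, less where a joint would pass 70% of its speed; a pose out of reach is approached as far as the arm can. A call with a number of a shift or a turn outside -1 to 1 is refused whole. A call with a gripper value outside its range is refused whole. The fingers move at their own pace and stop on an object; FORCE is the grip in N (left out, the last holds). Time passes only in rows, so rows that repeat a pose let the fingers close. It gives the time, the measured TCP pose, the force, the opening and the grip force at its end, in the units of the state.
- r.get_state(): the state, without advancing time (a new reading comes with each control period).
- r.snapshot(name): name is "scene" or "side" or "wrist"; returns a dict with "img" (384x512x3 uint8, red, green, blue), "mtx" (3x3 intrinsics, pixels), "cam_to_world" (4x4, takes a point from camera to world coordinates). Camera axes: x right, y up, looking along -z (the intrinsics and any distortion apply to the point x, -y, -z); pixel columns grow to the right and rows downward; lengths in m; the calibration is good to about 2 mm. The wrist camera is an equidistant fisheye: a pixel r from the principal point sees the ray r / f radians off the axis. A picture is of the moment at which its call begins. There is no depth.
- r.finish_job(): hands the job in; it is judged then, once.
The state is a dict: "clock": time; "q": joint angles; "qd": joint speeds; "joint_torque": joint torques, N m; "tool_pos": TCP position; "eef_rot": TCP orientation; "contact_force": force on the tool from outside, world axes, zero at the start; "moment": the same for the moment, N m; "opening": opening from 0.0 (shut) to 1.0 (fully open); "finger_force": force on a finger pad.
Only numpy, scipy, OpenCV 4.12 (cv2) and the standard library are available. Lean on these libraries where they do the work, as an engineer would, in place of code of your own. Each camera call takes 0.05 s, during which the arm holds its last target. There are 200 camera calls.

## Working session

There is one attempt and no reset: what is moved stays moved. The work goes in short steps, Python scripts to look and compute and a shell command to move; the robot and the scene stay as the last step left them, time stands still between calls to the robot, and variables do not carry over. Pictures are saved under pics/ and viewed, at most 14 in all, crops included, and the job is handed in when it is done.

```bash
ls; mkdir -p pics
python3 - <<'E'
from plant import r
import cv2
s=r.get_state(); print(s)
for n in ["scene","side","wrist"]:
    d=r.snapshot(n); cv2.imwrite(f"pics/{n}0.png",d["img"][:,:,::-1]); print(n,d["mtx"].tolist(),d["cam_to_world"].round(4).tolist(),[k for k in d])
E
```

```text
pics
{'clock': 0.0, 'q': array([ 1.37682451,  0.68995145, -0.19451324,  1.56635609,  0.15730766,
        0.90246217, -0.21508676]), 'qd': array([-0.0003828 ,  0.00183241, -0.00058687, -0.00034883,  0.00184738,
        0.00043938,  0.00027756]), 'joint_torque': array([ 3.75603095e-04, -5.27566946e+01, -1.26753263e+00, -1.53427291e+01,
       -5.28158667e-02,  6.41698076e-03,  1.86257716e-04]), 'tool_pos': array([ 0.14092592, -0.60821633,  0.21262713]), 'eef_rot': array([ 9.93515740e-01,  1.13691152e-01, -1.68183313e-04, -8.76484794e-04]), 'contact_force': array([-0.04564784,  0.39376752,  0.07898814]), 'moment': array([-0.02371478, -0.02136754, -0.03397859]), 'finger_force': 0.0, 'opening': 0.9970765365451185}
scene [[381.03666461568884, 0.0, 263.28606769574105], [0.0, 381.03666461568884, 193.21597637015662], [0.0, 0.0, 1.0]] [[0.8495, -0.4259, 0.3115, 0.9482], [0.5276, 0.6872, -0.4994, -0.6517], [-0.0014, 0.5886, 0.8085, 1.1194], [0.0, 0.0, 0.0, 1.0]] ['img', 'mtx', 'cam_to_world']
side [[381.14569355937414, 0.0, 261.119534886256], [0.0, 381.14569355937414, 190.38692355261085], [0.0, 0.0, 1.0]] [[-0.9976, 0.0503, -0.0473, 0.494], [-0.0679, -0.5927, 0.8026, 0.8595], [0.0123, 0.8039, 0.5947, 0.7306], [0.0, 0.0, 0.0, 1.0]] ['img', 'mtx', 'cam_to_world']
wrist [[297.3186396354542, 0.0, 257.01892151441467], [0.0, 297.3186396354542, 193.114612027434], [0.0, 0.0, 1.0]] [[0.226, 0.9375, 0.2647, 0.2095], [-0.9741, 0.2179, 0.06, -0.5923], [-0.0014, -0.2714, 0.9625, 0.3849], [0.0, 0.0, 0.0, 1.0]] ['img', 'mtx', 'cam_to_world']
```

View pics/scene0.png

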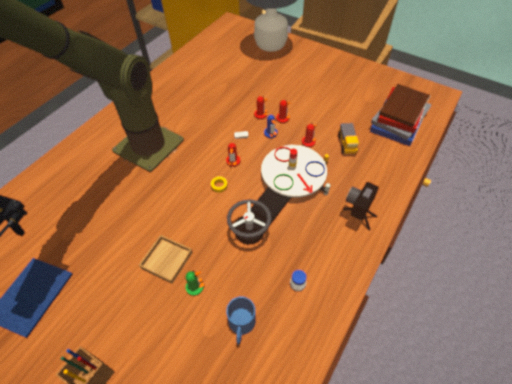

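View pics/side0.png

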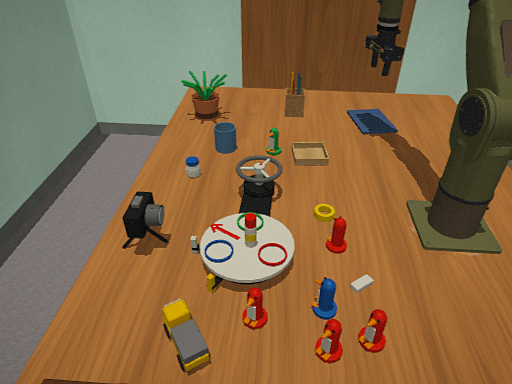

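The scene view shows the plate at about (294,170), the wheel at (249,222), the tray at (166,259), and the green penguin at (194,285). The blue penguin is at (271,128), with four red ones at (261,107), (283,111), (310,134) and (232,154). The side view agrees: red at (255,308), (330,340), (374,330), (337,235), and glue upright mid-plate at (250,230).

```bash
cat > h.py <<'E'
import numpy as np, cv2
from plant import r
from scipy.spatial.transform import Rotation as R
def snap(n,f=None):
    d=r.snapshot(n); d["n"]=n
    if f: cv2.imwrite(f"pics/{f}.png",d["img"][:,:,::-1])
    return d
def ray(d,p):
    K=d["mtx"]; u=(p[0]-K[0,2])/K[0,0]; v=(p[1]-K[1,2])/K[1,1]
    if d["n"]=="wrist":
        t=np.hypot(u,v); s=np.sin(t)/t if t>1e-9 else 1; c=np.array([u*s,-v*s,-np.cos(t)])
    else: c=np.array([u,-v,-1.])
    T=d["cam_to_world"]; w=T[:3,:3]@c; return T[:3,3],w/np.linalg.norm(w)
def onz(d,p,z):
    o,w=ray(d,p); return o+w*(z-o[2])/w[2]
def tri(*dp):
    A=0;b=0
    for d,p in dp:
        o,w=ray(d,p); M=np.eye(3)-np.outer(w,w); A=A+M; b=b+M@o
    return np.linalg.solve(A,b)
def proj(d,P):
    T=d["cam_to_world"]; c=T[:3,:3].T@(np.asarray(P,float)-T[:3,3]); K=d["mtx"]
    u,v,z=c[0],-c[1],-c[2]
    if d["n"]=="wrist":
        q=np.hypot(u,v); t=np.arctan2(q,z); k=t/q if q>1e-9 else 0; u,v=u*k,v*k
    else: u,v=u/z,v/z
    return np.array([K[0,0]*u+K[0,2],K[1,1]*v+K[1,2]])
HUE={"red":[(0,8),(172,180)],"green":[(50,80)],"blue":[(100,125)],"yellow":[(22,32)]}
def blobs(d,col,smin=120,vmin=50,amin=15,roi=None):
    h=cv2.cvtColor(d["img"],cv2.COLOR_RGB2HSV); m=0
    for a,b in HUE[col]: m=m|cv2.inRange(h,(a,smin,vmin),(b,255,255))
    if roi: k=np.zeros_like(m); k[roi[1]:roi[3],roi[0]:roi[2]]=1; m=m*k
    n,l,s,c=cv2.connectedComponentsWithStats(m)
    return [(c[i].round(1).tolist(),s[i].tolist()) for i in range(1,n) if s[i][4]>=amin]
def where():
    s=r.get_state(); e=R.from_quat(s["eef_rot"])
    return s["tool_pos"],e,s
def plan(P,yaw=None,down=True):
    """rows (shift,turn) from present pose to TCP at P with tool y axis at world angle yaw, pointing down"""
    p,e,s=where(); t=e.inv().apply(np.asarray(P)-p)/0.15
    if yaw is None: y=e.as_matrix()[:,1]; yaw=np.arctan2(y[1],y[0])
    best=None
    for a in (yaw,yaw+np.pi):
        y=np.array([np.cos(a),np.sin(a),0]); z=np.array([0,0,-1.]); x=np.cross(y,z)
        q=(e.inv()*R.from_matrix(np.c_[x,y,z])).as_rotvec()
        if best is None or np.linalg.norm(q)<np.linalg.norm(best): best=q
    print("shift",t.round(3),"turn",(best/(np.pi/2)).round(3),"rows t",np.linalg.norm(t)*.15/.05,"r",np.degrees(np.linalg.norm(best))/8.59)
E
python3 - <<'E'
from h import *
a=snap("scene"); b=snap("side")
for c in HUE:
    print(c)
    for d in (a,b):
        for x in blobs(d,c,amin=20):
            print(d["n"],x, onz(d,x[0],0.05).round(3)[:2])
h=cv2.imread("pics/scene0.png"); cv2.imwrite("pics/c1.png",cv2.resize(h[85:260,180:370],None,fx=3.4,fy=3.4,interpolation=cv2.INTER_CUBIC))
h=cv2.imread("pics/side0.png"); cv2.imwrite("pics/c2.png",cv2.resize(h[205:365,185:395],None,fx=3.6,fy=3.6,interpolation=cv2.INTER_CUBIC))
E
```

```text
red
scene ([390.2, 93.5], [385, 87, 11, 16, 48]) [0.72  0.744]
scene ([259.9, 108.6], [254, 96, 14, 24, 191]) [0.296 0.37 ]
scene ([282.1, 112.1], [275, 100, 14, 23, 206]) [0.384 0.4  ]
scene ([398.9, 122.6], [378, 111, 44, 22, 348]) [0.814 0.593]
scene ([308.6, 136.1], [301, 124, 15, 23, 222]) [0.541 0.336]
scene ([232.8, 154.0], [226, 143, 15, 23, 158]) [0.343 0.103]
scene ([289.9, 151.9], [276, 147, 21, 12, 86]) [0.52  0.225]
scene ([305.5, 184.5], [298, 174, 15, 19, 73]) [0.643 0.12 ]
scene ([85.0, 361.7], [76, 355, 20, 14, 92]) [ 0.427 -0.703]
side ([293.3, 86.1], [293, 80, 2, 15, 20]) [ 0.452 -0.908]
side ([250.1, 220.4], [245, 213, 12, 16, 158]) [0.569 0.08 ]
side ([337.4, 237.0], [326, 217, 21, 37, 500]) [0.338 0.127]
side ([222.7, 230.4], [210, 224, 30, 16, 129]) [0.637 0.126]
side ([272.0, 254.0], [258, 243, 29, 23, 199]) [0.504 0.2  ]
side ([257.1, 307.9], [244, 287, 23, 42, 453]) [0.528 0.359]
side ([244.4, 313.4], [242, 308, 5, 12, 34]) [0.554 0.375]
side ([377.3, 331.6], [359, 309, 28, 44, 520]) [0.283 0.397]
side ([333.2, 341.1], [316, 319, 27, 44, 532]) [0.373 0.425]

[... 1393 characters left out ...]
 92]) [-0.092  0.075]
scene ([123.3, 116.6], [121, 112, 5, 10, 20]) [-0.152  0.036]
scene ([129.6, 125.0], [125, 120, 10, 11, 32]) [-0.096  0.014]
scene ([158.1, 150.8], [126, 128, 56, 42, 498]) [ 0.094 -0.032]
scene ([351.7, 139.5], [346, 137, 12, 6, 64]) [0.691 0.407]
scene ([123.0, 146.7], [114, 138, 17, 18, 106]) [-0.034 -0.087]
scene ([218.5, 183.2], [211, 177, 16, 14, 120]) [ 0.378 -0.037]
side ([323.7, 212.3], [314, 204, 21, 18, 285]) [0.367 0.029]
side ([250.0, 237.5], [245, 233, 11, 9, 75]) [0.563 0.147]
side ([210.5, 282.5], [207, 274, 8, 19, 112]) [0.638 0.3  ]
side ([175.5, 313.5], [163, 300, 28, 33, 554]) [0.697 0.386]
side ([196.4, 361.9], [184, 353, 25, 18, 174]) [0.632 0.487]
```

```bash
python3 -m pendant '[1,0,0,-0.9,0,0,0.145, 1,0,0,-0.9,0,0,0.145, 1,0,0,-0.9,0,0,0.145, 1,0,0,-0.9,0,0,0.145]'
python3 -m pendant '[1,0.9,-0.9,0,0,0,0, 1,0.9,-0.9,0,0,0,0, 1,0.9,-0.9,0,0,0,0, 1,0.9,-0.9,0,0,0,0]'
python3 -m pendant '[1,0.9,-0.9,0,0,0,0, 1,0.9,-0.9,0,0,0,0, 1,0.9,-0.9,0,0,0,0, 1,0.9,-0.9,0,0,0,0]'
python3 -m pendant '[1,0.8,-0.9,0,0,0,0, 1,0.8,-0.9,0,0,0,0, 1,0.8,-0.9,0,0,0,0, 1,0.8,-0.9,0,0,0,0, 1,0.8,-0.9,0,0,0,0]'
python3 - <<'E'
from h import *
d=snap("wrist","w1"); p,e,s=where(); print(s["clock"],p,e.as_matrix().round(3),s["q"]); print(d["cam_to_world"].round(3))
d2=np.savez("w1",**d)
E
```

```text
clock: 0.65
tool_pos: [0.1422, -0.6118, 0.3543]
eef_rot: [1.0, -0.0, 0.002, 0.006]
contact_force: [0.6, 0.2, -0.6]
opening: 0.999
finger_force: 0.0
clock: 1.05
tool_pos: [0.2779, -0.4709, 0.3476]
eef_rot: [1.0, 0.001, -0.0, -0.001]
contact_force: [0.5, -1.0, 0.2]
opening: 1.002
finger_force: 0.0
clock: 1.45
tool_pos: [0.4127, -0.3358, 0.3477]
eef_rot: [1.0, 0.001, -0.0, -0.001]
contact_force: [0.6, 0.5, 0.1]
opening: 1.0
finger_force: 0.0
clock: 1.95
tool_pos: [0.534, -0.1977, 0.3472]
eef_rot: [1.0, 0.005, 0.0, -0.002]
contact_force: [-0.3, -0.1, -0.1]
opening: 0.999
finger_force: 0.0
2.0 [ 0.53189927 -0.20118867  0.34726049] [[ 1.     0.005 -0.001]
 [ 0.005 -1.     0.002]
 [-0.001 -0.002 -1.   ]] [ 0.41109645  0.47898743 -0.21422172  1.53954835  0.10693534  1.13633972
 -1.3904864 ]
[[ 0.01   0.963  0.271  0.604]
 [-1.     0.011 -0.001 -0.197]
 [-0.004 -0.271  0.963  0.519]
 [ 0.     0.     0.     1.   ]]
```

View pics/w1.png

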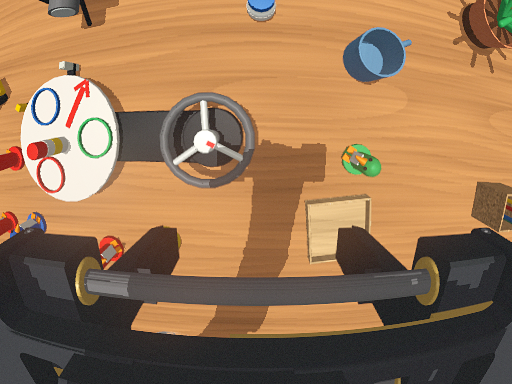

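The wrist view shows the wheel's hub at (205,141), the plate at (70,137) with its arrow, and the glue at (40,150). Green penguin is at (360,160) and the tray at (338,228).

```bash
python3 -m pendant '[1,0,-1,0,0,0,0, 1,0,-1,0,0,0,0, 1,0,-1,0,0,0,0, 1,0,-1,0,0,0,0]' | head -2
python3 -m pendant '[1,0,-1,0,0,0,0, 1,0,-1,0,0,0,0, 1,0,-1,0,0,0,0, 1,0,-1,0,0,0,0, 1,0,-1,0,0,0,0]' |head -2
python3 - <<'E'
from h import *
d=snap("wrist","w2"); p,e,s=where(); print(s["clock"],p,s["q"].round(2))
np.savez("w2",**d)
im=cv2.imread("pics/w2.png"); cv2.imwrite("pics/w2c.png",cv2.resize(im[0:260,60:430],None,fx=2.1,fy=2.1,interpolation=cv2.INTER_CUBIC))
E
```

```text
clock: 2.4
tool_pos: [0.5303, -0.0466, 0.3483]
clock: 2.9
tool_pos: [0.5308, 0.095, 0.3479]
2.95 [0.53106152 0.093433   0.3479237 ] [-0.1   0.43 -0.26  1.62  0.12  1.1  -1.96]
```

View pics/w2c.png

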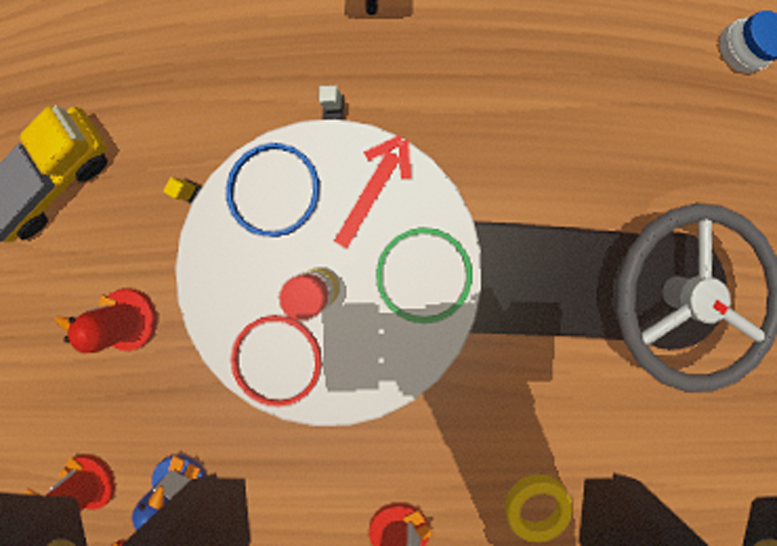

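The crop (scale 2.1, x offset 60) shows the blue, green and red rings at crop (273,189), (424,275) and (277,360). The arrow tip is at (403,140), the white post at (330,95) and the yellow post at (180,187). The glue cap is at (303,297), the hub at (710,300) and the lone far red penguin at (95,330). The next script fits these points.

```bash
cat >> h.py <<'E'
def load(f): 
    d=dict(np.load(f+".npz")); d["n"]=str(d["n"]); return d
def mask(d,col,roi,smin=100,vmin=50):
    h=cv2.cvtColor(d["img"],cv2.COLOR_RGB2HSV); m=0
    for a,b in HUE[col]: m=m|cv2.inRange(h,(a,smin,vmin),(b,255,255))
    k=np.zeros_like(m); k[roi[1]:roi[3],roi[0]:roi[2]]=1; return m*k
def pts(d,m,z): 
    v,u=np.nonzero(m); return np.array([onz(d,(a,b),z)[:2] for a,b in zip(u,v)])
def circ(P):
    for _ in range(4):
        A=np.c_[2*P,np.ones(len(P))]; x=np.linalg.lstsq(A,(P**2).sum(1),rcond=None)[0]
        c=x[:2]; rad=np.sqrt(x[2]+c@c); e=abs(np.hypot(*(P-c).T)-rad); P=P[e<max(2*e.std(),.003)]
    return c,rad,len(P)
E
python3 - <<'E'
from h import *
w1=load("w1");w2=load("w2")
def roi(x0,y0,x1,y1): return [int(60+x0/2.1),int(y0/2.1),int(60+x1/2.1),int(y1/2.1)]
C={}
for c,rr in dict(blue=roi(215,130,330,245),green=roi(365,215,480,335),red=roi(225,305,330,415)).items():
    x=circ(pts(w2,mask(w2,c,rr,70),.057)); C[c]=x[0]; print(c,x)
    m1={"blue":[25,80,66,135],"green":[72,110,118,165],"red":[33,150,68,198]}[c]
    y=circ(pts(w1,mask(w1,c,m1,70),.057)); print("  w1",y)
    p2=proj(w2,[*x[0],.057]);p1=proj(w1,[*y[0],.057]); print("  tri",tri((w1,p1),(w2,p2)).round(4))
P=np.array(list(C.values())); ax=circ(P); print("axis",ax)
q=lambda x,y:(60+x/2.1,y/2.1)
tip=onz(w2,q(405,138),.048)[:2]; tail=onz(w2,q(342,244),.048)[:2]
for n,v in dict(tip=tip-ax[0],shaft=tip-tail,home=onz(w2,q(330,95),.052)[:2]-ax[0],shot=onz(w2,q(180,187),.052)[:2]-ax[0]).items(): print(n,np.hypot(*v),np.degrees(np.arctan2(v[1],v[0])))
for c in C: v=C[c]-ax[0]; print(c,np.degrees(np.arctan2(v[1],v[0])))
# glue cap centre
hub2=q(710,298);hub1=(205,141)
print("hub",onz(w2,hub2,.099),onz(w1,hub1,.099),tri((w1,hub1),(w2,hub2)))
# rim: dark grey
for d,h in((w1,hub1),(w2,hub2)):
    hs=cv2.cvtColor(d["img"],cv2.COLOR_RGB2HSV); m=cv2.inRange(hs,(0,0,60),(180,45,115))
    X=pts(d,m,.088); c=onz(d,h,.088)[:2]; k=np.hypot(*(X-c).T); X=X[(k>.055)&(k<.076)]; print("rim",circ(X))
cap2=q(303,297);cap1=(36,151);print("glue cap",tri((w1,cap1),(w2,cap2)),onz(w2,cap2,.138))
E
```

```text
blue (array([0.6370406 , 0.20062909]), np.float64(0.033309884764801234), 359)
  w1 (array([0.63696877, 0.19839547]), np.float64(0.03362771245566759), 226)
  tri [0.6373 0.2014 0.0535]
green (array([0.57072623, 0.08792968]), np.float64(0.0333913846044181), 339)
  w1 (array([0.57067157, 0.08584097]), np.float64(0.03340225302751738), 301)
  tri [0.5705 0.0879 0.0537]
red (array([0.5083557 , 0.20078216]), np.float64(0.034683062915216396), 274)
  w1 (array([0.51161036, 0.20215479]), np.float64(0.037070580494441424), 155)
  tri [0.5105 0.2001 0.0597]
axis (array([0.57265289, 0.16265599]), np.float64(0.07475114466578654), 3)
tip 0.11832259314324113 -31.129994737769998
shaft 0.09313233511115143 -30.544735154422796
home 0.13552560966934482 -2.347012237853236
shot 0.133178516754973 57.65966394028018
blue 30.53027145696247
green -91.47692201375321
red 149.33342202067846
hub [ 0.56359324 -0.12091352  0.099     ] [ 0.56233744 -0.12166399  0.099     ] [ 0.56286895 -0.12148155  0.09797472]
rim (array([ 0.56020807, -0.12119236]), np.float64(0.06219320879871931), 232)
rim (array([ 0.56222408, -0.12173967]), np.float64(0.06529144285148479), 760)
glue cap [0.56150619 0.16550649 0.12693838] [0.5628618 0.1635438 0.138    ]
```

```bash
python3 -m pendant '[1,0.207,-0.473,0.5,0,0,0, 1,0.207,-0.473,1,0,0,0, 1,0.207,-0.473,1,0,0,0, 1,0.207,-0.473,1,0,0,0,1,0.207,-0.473,1,0,0,0]' | sed -n 2p
python3 -m pendant '[1,0,0,0.4,0,0,0, 1,0,0,0.74,0,0,0, 1,0,0,0.74,0,0,0, 0,0,0,0.74,0,0,0, 0,0,0,0.74,0,0,0, 0,0,0,0.74,0,0,0, 0,0,0,0.74,0,0,0, 0,0,0,0.74,0,0,0, 0,0,0,0.74,0,0,0]' 20
python3 - <<'E'
from h import *
w1=load("w1")
a=snap("scene")
for c in [(306,203),(370,195),(371,256)]: print(onz(w1,c,.028).round(4))
for c in [(191,252),(163,238),(142,261),(170,281)]: print(onz(a,c,.028).round(4))
g=mask(w1,"green",[335,135,390,185]); print("green base-ish", circ(pts(w1,g,.012)), onz(w1,(372,163),.098))
E
```

```text
tool_pos: [0.5606, 0.164, 0.1949]
clock: 4.35
tool_pos: [0.5625, 0.1672, 0.0881]
eef_rot: [1.0, 0.0, 0.001, -0.0]
contact_force: [1.4, 0.3, 0.5]
opening: 0.48
finger_force: 0.0
[ 0.4488 -0.2825  0.028 ]
[ 0.4645 -0.4007  0.028 ]
[ 0.3404 -0.421   0.028 ]
[ 0.4541 -0.2956  0.028 ]
[ 0.3448 -0.3036  0.028 ]
[ 0.343  -0.4015  0.028 ]
[ 0.4609 -0.4066  0.028 ]
green base-ish (array([ 0.52168871, -0.38417291]), np.float64(0.0259823847746537), 147) [ 0.53460981 -0.36972513  0.098     ]
```

```bash
python3 -m pendant '[0,0,0,0,0,0,0, 0,0,0,0,0,0,0, 0,0,0,0,0,0,0, 0,0,0,0,0,0,0, 0,0,0,0,0,0,0]' | tail -2
python3 -m pendant '[0,0,0,-0.3,0,0,0, 0,0,0,-0.6,0,0,0, 0,0,0,-0.9,0,0,0, 0,0,0,-0.9,0,0,0]' | tail -2
for i in 1 2 3; do :; done
python3 -m pendant '[0,-0.2,0.3,0,0,0,0, 0,-0.27,0.6,0,0,0,0, 0,-0.27,0.86,0,0,0,0, 0,-0.27,0.86,0,0,0,0]' | tail -2
python3 -m pendant '[0,-0.2,0.3,0,0,0,0, 0,-0.27,0.6,0,0,0,0, 0,-0.27,0.86,0,0,0,0, 0,-0.27,0.86,0,0,0,0]' | tail -2
python3 -m pendant '[0,-0.2,0.3,0,0,0,0, 0,-0.27,0.6,0,0,0,0, 0,-0.27,0.86,0,0,0,0, 0,-0.27,0.86,0,0,0,0]' | tail -2
python3 -m pendant '[0,-0.2,0.3,0,0,0,0, 0,-0.27,0.6,0,0,0,0, 0,-0.27,0.86,0,0,0,0, 0,-0.27,0.86,0,0,0,0, 0,-0.27,0.86,0,0,0,0]'
python3 -c "
from h import *
plan([.402,-.351,.2]); print(where()[2]['q'].round(2)); snap('scene','s2')"
```

```text
opening: 0.323
finger_force: 19.9
opening: 0.323
finger_force: 19.9
opening: 0.327
finger_force: 19.9
opening: 0.318
finger_force: 19.9
opening: 0.317
finger_force: 19.9
clock: 7.0
tool_pos: [0.401, -0.3479, 0.2218]
eef_rot: [1.0, 0.0, 0.0, -0.001]
contact_force: [0.9, 0.4, -0.7]
opening: 0.322
finger_force: 19.9
shift [0.007 0.021 0.145] turn [-0.001 -0.    -0.   ] rows t 0.4406707745233754 r 0.009698503016039695
[ 0.81  0.56 -0.3   1.84  0.22  0.78 -1.17]
```

```bash
python3 -m pendant '[0,0,0.02,0.3,0,0,0, 0,0,0.02,0.6,0,0,0, 0,0,0.02,0.8,0,0,0]' | sed -n 2p
python3 -m pendant '[0,0,0,0.2,0,0,0, 0,0,0,0.36,0,0,0, 0,0,0,0.36,0,0,0, 0,0,0,0.36,0,0,0, 0.8,0,0,0.36,0,0,0, 0.8,0,0,0.36,0,0,0, 0.8,0,0,0.36,0,0,0, 0.8,0,0,0.36,0,0,0, 0.8,0,0,0.36,0,0,0]'
python3 -m pendant '[0.8,0,0,-0.3,0,0,0, 0.8,0,0,-0.6,0,0,0, 1,0,0,-0.9,0,0,0, 1,0,0,-0.9,0,0,0]' | sed -n 2p
python3 - <<'E'
from h import *
a=snap("scene","s3"); h=a["img"][:,:,::-1]
b=snap("side","sd3")["img"][:,:,::-1]
x=cv2.resize(h[60:330,120:350],None,fx=2,fy=2,interpolation=cv2.INTER_CUBIC); y=cv2.resize(b[120:370,170:400],(300,326))
o=np.zeros((540,780,3),np.uint8); o[:540,:460]=x; o[:326,470:770]=y; cv2.imwrite("pics/m3.png",o)
E
```

```text
tool_pos: [0.4005, -0.3485, 0.1003]
clock: 8.25
tool_pos: [0.4003, -0.3522, 0.0488]
eef_rot: [1.0, -0.0, 0.0, 0.0]
contact_force: [-0.3, -0.6, 0.5]
opening: 0.753
finger_force: 0.0
tool_pos: [0.4035, -0.3541, 0.1888]
```

View pics/m3.png

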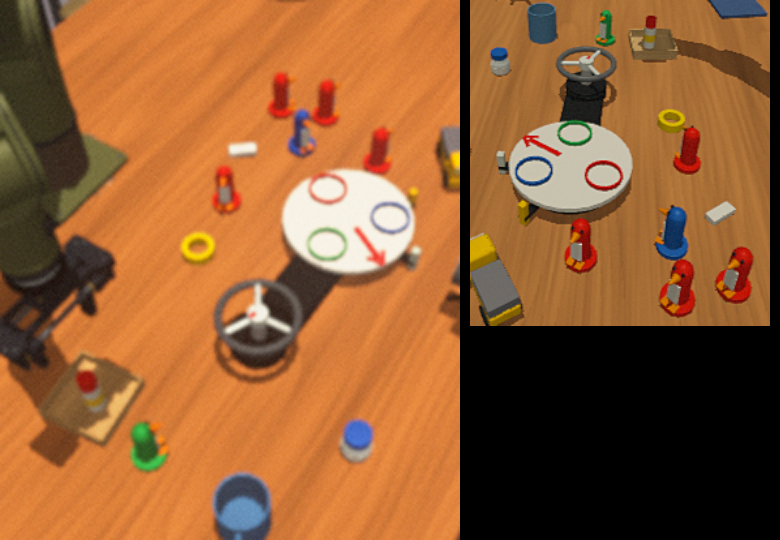

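The composite shows the glue stick upright in the tray at (90,390), with everything else in place. The wheel's spokes point to about -118, +2 and +122 degrees, so I will grip the rim midway between spokes, at -58.

```bash
python3 -m pendant '[0.45,0.35,-0.35,0,0,0,0, 0.45,0.7,-0.7,0,0,0,0, 0.45,1,-1,0,0,0,0, 0.45,1,-1,0,0,0,0]' 40 | sed -n 2p
python3 -m pendant '[0.45,0.29,-0.183,0,0,0,-0.356, 0.45,0.29,-0.183,0,0,0,-0.356, 0.45,0.29,-0.183,0,0,0,-0.356, 0.45,0.29,-0.183,0,0,0,-0.356, 0.45,0.29,-0.183,0,0,0,-0.356, 0.45,0.29,-0.183,0,0,0,-0.356]'
python3 -c "
from h import *
plan([.597,-.1766,.070],np.radians(-58)); print(where()[2]['q'].round(2))"
```

```text
tool_pos: [0.5413, -0.2088, 0.1813]
clock: 9.75
tool_pos: [0.5841, -0.183, 0.1819]
eef_rot: [0.962, 0.275, -0.001, -0.001]
contact_force: [-0.1, -0.1, 0.9]
opening: 0.447
finger_force: 0.0
shift [0.097 0.011 0.745] turn [-0.001  0.001 -0.001] rows t 2.2554392567110537 r 0.022684482402091456
[ 0.46  0.73 -0.41  1.63  0.36  0.86 -1.11]
```

```bash
python3 -m pendant '[0.45,0.097,0.011,0.2,0,0,0, 0.45,0.097,0.011,0.45,0,0,0, 0.45,0.097,0.011,0.745,0,0,0, 0.45,0.097,0.011,0.745,0,0,0, 0.45,0.097,0.011,0.745,0,0,0]'
python3 -m pendant '[0,0,0,0,0,0,0, 0,0,0,0,0,0,0, 0,0,0,0,0,0,0, 0,0,0,0,0,0,0, 0,0,0,0,0,0,0, 0,0,0,0,0,0,0]' 40
python3 - <<'E'
from h import *
p,e,s=where(); hub=np.array([.5625,-.1215]); print(p[:2]-hub, np.hypot(*(p[:2]-hub)))
M=e.as_matrix(); n=9
# arc about hub from the present pose: rows for total angle th
for th in np.linspace(0,1.0,n)[1:]:
    v=p[:2]-hub; c,s_=np.cos(th),np.sin(th); q=hub+np.array([c*v[0]-s_*v[1],s_*v[0]+c*v[1]])
    print(round(np.degrees(th),1),(e.inv().apply([*(q-p[:2]),0])/.15).round(3),round(-th/(np.pi/2),3))
E
```

```text
clock: 10.25
tool_pos: [0.5979, -0.1766, 0.0715]
eef_rot: [0.961, 0.276, -0.001, -0.0]
contact_force: [0.9, 0.4, 1.0]
opening: 0.452
finger_force: 0.0
clock: 10.85
tool_pos: [0.5984, -0.1768, 0.0719]
eef_rot: [0.961, 0.276, 0.0, 0.0]
contact_force: [0.3, -0.3, 0.1]
opening: 0.006
finger_force: 0.0
[ 0.03592102 -0.05526976] 0.06591711126145396
7.2 [ 0.055 -0.004  0.   ] -0.08
14.3 [ 0.108 -0.016  0.   ] -0.159
21.5 [ 0.16  -0.033  0.   ] -0.239
28.6 [ 0.21  -0.057  0.   ] -0.318
35.8 [ 0.256 -0.087  0.   ] -0.398
43.0 [ 0.297 -0.123  0.   ] -0.477
50.1 [ 0.335 -0.164  0.   ] -0.557
57.3 [ 0.366 -0.208  0.   ] -0.637
```

Run:
```python
from h import *
d=snap("wrist","w4"); a=snap("scene")["img"][:,:,::-1]; b=snap("side")["img"][:,:,::-1]
o=np.zeros((600,800,3),np.uint8); o[:384,:512]=d["img"][:,:,::-1]
o[384:600,0:400]=cv2.resize(a[170:260,190:310],(400,300))[:216]; o[384:600,410:790]=cv2.resize(b[120:210,200:320],(380,285))[:216]
cv2.imwrite("pics/m4.png",o); print(where()[2]["opening"])
```

```text
0.006268081361037179
```

View pics/m4.png

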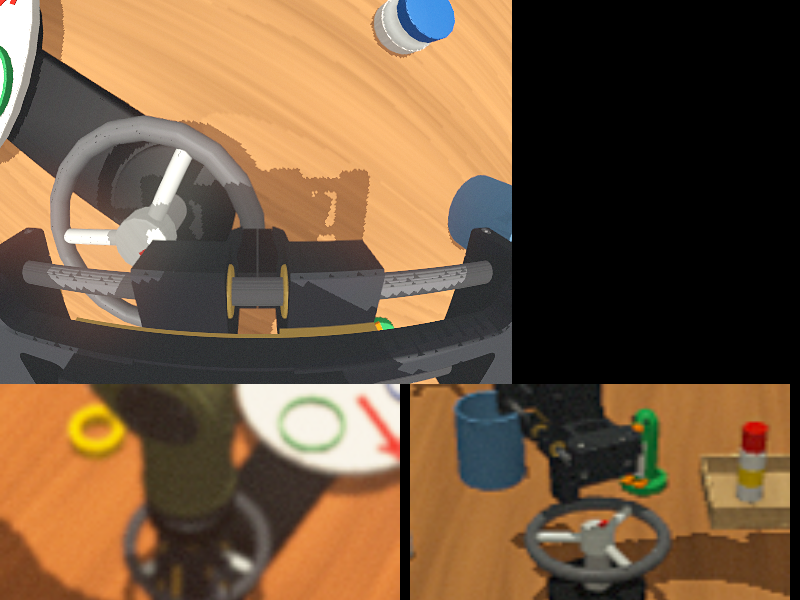

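Run:
```python
from h import *
b=snap("side"); p,e,s=where(); print(p,s["opening"],s["finger_force"])
im=cv2.resize(b["img"][110:210,200:320][:,:,::-1],None,fx=6,fy=6,interpolation=cv2.INTER_CUBIC)
def mk(P,c):
    q=proj(b,P); q=((q-[200,110]+.5)*6).astype(int); cv2.circle(im,tuple(int(v) for v in q),4,c,1)
mk(p,(0,255,0)); mk([.5625,-.1215,.099],(255,0,255))
for t in np.arange(0,6.28,.2): mk([.5625+.065*np.cos(t),-.1215+.065*np.sin(t),.088],(255,255,0))
cv2.imwrite("pics/m5.png",im)
```

```text
[ 0.5982888  -0.17670599  0.07161659] 0.0033488206416992083 0.0
```

View pics/m5.png

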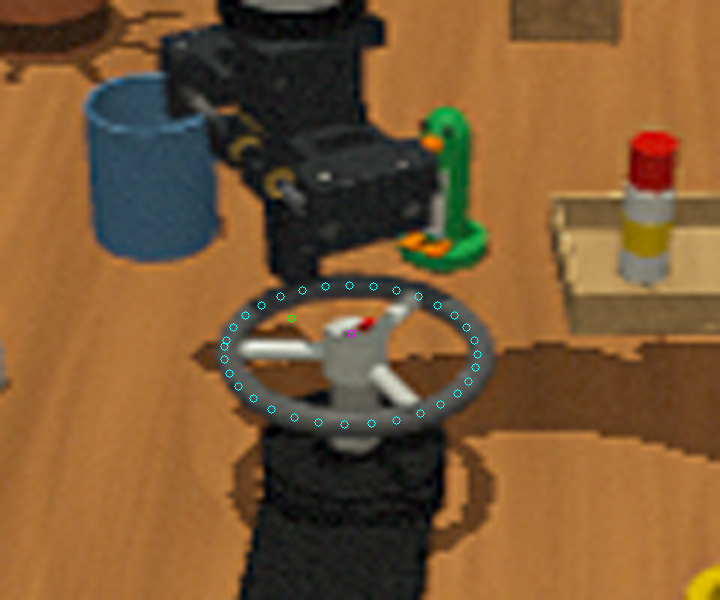

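Run:
```python
from h import *
d=snap("wrist"); b=snap("side"); a=snap("scene"); p,e,s=where()
for k in (0,-.01,-.02,-.03,-.045,-.064):
    P=p+e.apply([0,0,k]); print(k,P.round(3),proj(d,P).round(1),((proj(b,P)-[200,110]+.5)*6).round(0))
c=d["cam_to_world"]; print(e.inv().apply(c[:3,3]-p).round(4), (e.inv()*R.from_matrix(c[:3,:3])).as_matrix().round(3))
```

```text
0 [ 0.598 -0.177  0.072] [257.1 226.8] [292. 318.]
-0.01 [ 0.598 -0.177  0.082] [257.1 233.1] [292. 303.]
-0.02 [ 0.598 -0.177  0.092] [257.2 240.2] [292. 287.]
-0.03 [ 0.598 -0.177  0.102] [257.2 248. ] [291. 270.]
-0.045 [ 0.598 -0.177  0.117] [257.2 261.6] [291. 246.]
-0.064 [ 0.598 -0.177  0.136] [257.2 282.9] [291. 214.]
[ 7.040e-02 -1.000e-04 -1.722e-01] [[ 0.     0.962  0.271]
 [ 1.    -0.    -0.   ]
 [-0.     0.271 -0.962]]
```

Run:
```python
from h import *
d=snap("wrist"); im=cv2.resize(d["img"][90:340,20:340][:,:,::-1],None,fx=2.4,fy=2.4,interpolation=cv2.INTER_CUBIC)
def mk(P,c):
    q=(proj(d,P)-[20,90]+.5)*2.4; cv2.circle(im,(int(q[0]),int(q[1])),4,c,1)
for t in np.arange(0,6.28,.2): mk([.5625+.065*np.cos(t),-.1215+.065*np.sin(t),.088],(255,255,0)); mk([.5625+.065*np.cos(t),-.1215+.065*np.sin(t),.063],(0,0,255))
mk([.5625,-.1215,.099],(255,0,255)); cv2.imwrite("pics/m6.png",im)
```

```text
(no output)
```

View pics/m6.png

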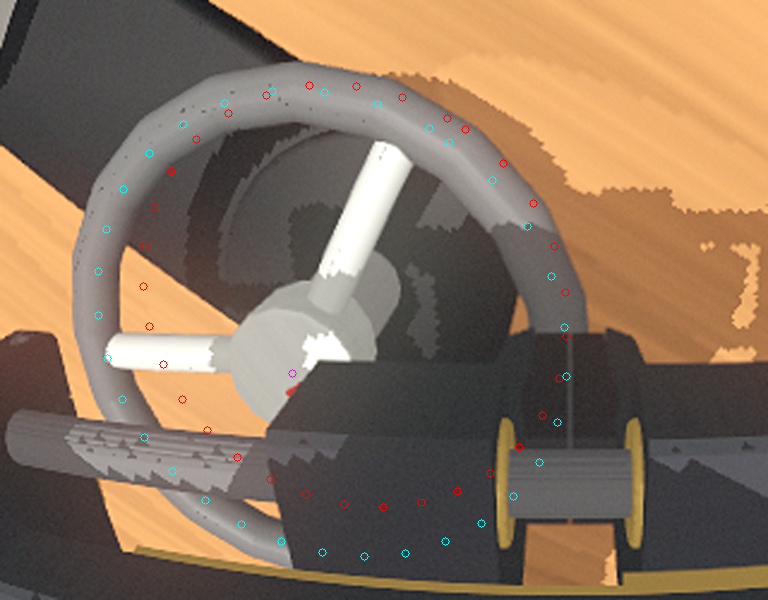

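The overlay confirms the rim's place: the predicted dots lie on the rim to about 3 mm. The fingers, though, close at (566,330) over the rim, not around it, so the tips look higher than the stated TCP. I will lift and check the tip against the side camera numerically.

```bash
python3 -m pendant '[0,0,0,-0.3,0,0,0, 0,0,0,-0.6,0,0,0, 0.4,0,0,-0.6,0,0,0, 0.4,0,0,-0.6,0,0,0, 0.4,0,0,-0.6,0,0,0]' | sed -n 2p
python3 - <<'E'
from h import *
b=snap("side"); p,e,s=where(); print(p,s["opening"])
g=b["img"].max(2); q=proj(b,p); print(q)
for k in (0,-.02,-.04,-.064,-.08): print(k,proj(b,p+e.apply([0,0,k])).round(1),"fing +-",proj(b,p+e.apply([0,.018,k])).round(1),proj(b,p+e.apply([0,-.018,k])).round(1))
for y in range(int(q[1])-45,int(q[1])+14): print(y,''.join('#' if g[y,x]<70 else ('+' if g[y,x]<110 else '.') for x in range(int(q[0])-35,int(q[0])+45)))
E
```

```text
tool_pos: [0.5973, -0.1768, 0.1606]
[ 0.59709691 -0.17667666  0.16020212] 0.2978973019035419
[248.31701406 138.2529479 ]
0 [248.3 138.3] fing +- [245.7 135.8] [251.  140.8]
-0.02 [248.2 132.5] fing +- [245.6 130. ] [250.9 135. ]
-0.04 [248.2 126.5] fing +- [245.5 124.1] [250.9 129. ]
-0.064 [248.1 119.3] fing +- [245.4 116.9] [250.8 121.7]
-0.08 [248.  114.3] fing +- [245.3 112. ] [250.8 116.7]
93 ............+###################################...........................+....
94 ............+###################################................................
95 +............###################################.........................++++++.
96 ++...........+##################################..........................++++++
97 +#+#+........+##################################.........................+++++++
98 ##+..+.......+##################################+........................+++++++
99 ....+.........#####+#############################........................+.++.++
100 ..+++.........####+++####+######################+........................++..++.
101 +.+++.........###########
[... 3605 characters left out ...]
.++++...............
144 ..+++++++++++++++++++++......................................++++...............
145 ..+++++++++++++++++++++......................................++++...............
146 ..+++++++++++++++++++++#.....................................++++...............
147 ..+++++++++++++++++++++#.....................................++++...............
148 ...+++++++++++++++++++++.....................................+++++.............+
149 ...++++++++++++++++++++...................................++.++++..............+
150 ...+++++++++++++++++++....................................+...+................+
151 ....+++++++++++++++++................................++............+...........+
```

```bash
python3 -m pendant '[0.45,0,0,0.2,0,0,0, 0.45,0,0,0.4,0,0,0, 0.45,0,0,0.6,0,0,0, 0.45,0,0,0.7,0,0,0, 0.45,0,0,0.755,0,0,0, 0.45,0,0,0.755,0,0,0]'
python3 -m pendant '[0,0,0,0,0,0,0, 0,0,0,0,0,0,0, 0,0,0,0,0,0,0, 0,0,0,0,0,0,0, 0,0,0,0,0,0,0, 0,0,0,0,0,0,0]' 40
python3 - <<'E'
from h import *
p,e,s=where(); hub=np.array([.564,-.1205]); print(p[:2]-hub, np.hypot(*(p[:2]-hub)))
for th in np.arange(1,9)*.145:
    v=p[:2]-hub; c,s_=np.cos(th),np.sin(th); q=hub+np.array([c*v[0]-s_*v[1],s_*v[0]+c*v[1]])
    print(round(np.degrees(th),1),(e.inv().apply([*(q-p[:2]),0])/.15).round(3),round(-th/(np.pi/2),3))
E
```

```text
clock: 12.4
tool_pos: [0.5977, -0.1765, 0.0474]
eef_rot: [0.961, 0.276, -0.001, -0.0]
contact_force: [-0.8, 0.6, -0.2]
opening: 0.45
finger_force: 0.0
clock: 13.0
tool_pos: [0.5971, -0.175, 0.0494]
eef_rot: [0.961, 0.277, -0.001, -0.001]
contact_force: [-3.3, 3.4, 5.7]
opening: 0.149
finger_force: 39.8
[ 0.0331121 -0.0544669] 0.0637420910857288
8.3 [ 0.061 -0.004 -0.   ] -0.092
16.6 [ 0.122 -0.016 -0.   ] -0.185
24.9 [ 0.18  -0.037 -0.   ] -0.277
33.2 [ 0.234 -0.066 -0.   ] -0.369
41.5 [ 0.283 -0.103 -0.   ] -0.462
49.8 [ 0.327 -0.146 -0.   ] -0.554
58.2 [ 0.364 -0.195  0.   ] -0.646
66.5 [ 0.393 -0.249  0.   ] -0.738
```

```bash
python3 -m pendant '[0,0.061,-0.004,0,0,0,-0.092, 0,0.122,-0.016,0,0,0,-0.185, 0,0.18,-0.037,0,0,0,-0.277, 0,0.234,-0.066,0,0,0,-0.369, 0,0.283,-0.103,0,0,0,-0.462, 0,0.327,-0.146,0,0,0,-0.554, 0,0.364,-0.195,0,0,0,-0.646, 0,0.393,-0.249,0,0,0,-0.738, 0,0.393,-0.249,0,0,0,-0.738, 0,0.393,-0.249,0,0,0,-0.738]'
python3 - <<'E'
from h import *
p,e,s=where(); hub=np.array([.564,-.1205]); v=p[:2]-hub; print(v, np.hypot(*v),np.degrees(np.arctan2(v[1],v[0])),s["q"].round(2))
d=snap("wrist"); np.savez("w5",**d)
C=[circ(pts(d,mask(d,"green",[0,0,512,260],90),.057))]; print(C)
for c in("green","blue","red"): print(c,[(x[0],x[1][4]) for x in blobs(d,c,90,50,30,[0,0,512,220])])
for c in [(x[0],x[1][4]) for x in blobs(d,"red",90,50,8,[0,0,512,260])]: print(c)
E
```

```text
clock: 14.0
tool_pos: [0.6252, -0.1125, 0.0494]
eef_rot: [0.653, 0.758, -0.002, -0.002]
contact_force: [-8.2, 3.2, 9.1]
opening: 0.145
finger_force: 39.8
[0.06123046 0.00804714] 0.06175698426224454 7.4871167727552645 [ 0.43  0.99 -0.62  1.63  0.75  0.79 -0.38]Traceback (most recent call last):
  File "<stdin>", line 4, in <module>
  File "h.py", line 58, in circ
    A=np.c_[2*P,np.ones(len(P))]; x=np.linalg.lstsq(A,(P**2).sum(1),rcond=None)[0]
                                                      ~~~~~~~~~~^^^
    return umr_sum(a, axis, dtype, out, keepdims, initial, where)
numpy.exceptions.AxisError: axis 1 is out of bounds for array of dimension 1
```

```bash
cat >> h.py <<'E'
def rings(d=None,ax=np.array([.5727,.1627]),home=-2.1,tol=.01):
    """ring centres seen by d, found by colour within the plate annulus; prints turntable angle deg"""
    d=d or snap("side"); out={}
    off=dict(blue=60,green=-60,red=180)
    q=np.array([proj(d,[ax[0]+.13*np.cos(t),ax[1]+.13*np.sin(t),.057]) for t in np.arange(0,6.28,.3)]); lo=np.maximum(q.min(0),0).astype(int); hi=q.max(0).astype(int)
    for c in off:
        P=pts(d,mask(d,c,[lo[0],lo[1],hi[0],hi[1]],70),.057)
        if len(P)<20: continue
        k=np.hypot(*(P-ax).T); P=P[(k>.04)&(k<.112)]
        best=None
        for a in np.radians(np.arange(-60,100,1.)):
            cc=ax+.076*np.array([np.cos(a+np.radians(off[c])),np.sin(a+np.radians(off[c]))]); e=abs(np.hypot(*(P-cc).T)-.0337)<.004
            if best is None or e.sum()>best[0]: best=(e.sum(),P[e])
        x=circ(best[1]); v=x[0]-ax; out[c]=x[0]
        a=np.degrees(np.arctan2(v[1],v[0]))-off[c]-home; print(d["n"],c,x[0].round(4),"R",round(x[1],4),"n",x[2],"rad",np.hypot(*v).round(4),"angle",round((a+180)%360-180,1))
    return out
E
python3 - <<'E'
from h import *
rings(load("w2")); rings(); rings(snap("scene"))
p,e,s=where()
for hub in ([.564,-.1205],):
  for th in np.radians(np.arange(1,7)*8):
    v=p[:2]-hub; c,s_=np.cos(th),np.sin(th); q=hub+np.array([c*v[0]-s_*v[1],s_*v[0]+c*v[1]])
    print(round(np.degrees(th),1),(e.inv().apply([*(q-p[:2]),0])/.15).round(3),round(-th/(np.pi/2),3))
E
```

```text
wrist blue [0.6371 0.2007] R 0.0333 n 352 rad 0.0748 angle -27.4
wrist green [0.5707 0.0879] R 0.0334 n 334 rad 0.0749 angle -29.4
wrist red [0.5065 0.2017] R 0.0334 n 395 rad 0.0769 angle -28.4
side blue [0.6218 0.221 ] R 0.0335 n 142 rad 0.0762 angle -8.0
side green [0.5896 0.0909] R 0.0336 n 83 rad 0.0737 angle -14.6
side red [0.4975 0.1847] R 0.0335 n 113 rad 0.0784 angle -14.2
scene red [0.507  0.1835] R 0.0246 n 13 rad 0.069 angle -15.5
8.0 [ 0.057 -0.003  0.   ] -0.089
16.0 [ 0.114 -0.014  0.   ] -0.178
24.0 [ 0.168 -0.032  0.   ] -0.267
32.0 [ 0.219 -0.058  0.001] -0.356
40.0 [ 0.266 -0.091  0.001] -0.444
48.0 [ 0.308 -0.13   0.001] -0.533
```

```bash
python3 -m pendant '[0,0.057,-0.003,0,0,0,-0.089, 0,0.114,-0.014,0,0,0,-0.178, 0,0.168,-0.032,0,0,0,-0.267, 0,0.219,-0.058,0,0,0,-0.356, 0,0.266,-0.091,0,0,0,-0.444, 0,0.308,-0.13,0,0,0,-0.533, 0,0.308,-0.13,0,0,0,-0.533, 0,0.308,-0.13,0,0,0,-0.533]'
python3 -m pendant '[0.45,0,0,0,0,0,0, 0.45,0,0,0,0,0,0, 0.45,0,0,0,0,0,0, 0.45,0,0,0,0,0,0]' | tail -2
python3 -m pendant '[0.45,0,0,-0.3,0,0,0, 0.45,0,0,-0.6,0,0,0, 0.45,0,0,-1,0,0,0, 0.45,0,0,-1,0,0,0]' | sed -n 2p
python3 -m pendant '[1,0,0,-0.3,0,0,0.2, 1,0,0,-0.6,0,0,0.4, 1,0,0,-1,0,0,0.6, 1,0,0,-1,0,0,0.8, 1,0,0,-1,0,0,1,1,0,0,-1,0,0,1, 1,0,0,-1,0,0,1, 1,0,0,-1,0,0,1, 1,0,0,-1,0,0,1, 1,0,0,-1,0,0,1, 1,0,0,-1,0,0,1]' | sed -n 2,3p
python3 - <<'E'
from h import *
rings(); plan([.50,.06,.35],-np.pi/2)
E
```

```text
clock: 14.95
tool_pos: [0.5997, -0.0696, 0.0493]
eef_rot: [0.289, 0.957, -0.0, -0.002]
contact_force: [-7.6, 2.5, 8.4]
opening: 0.148
finger_force: 41.5
opening: 0.453
finger_force: 0.0
tool_pos: [0.6058, -0.0695, 0.2043]
tool_pos: [0.6022, -0.0712, 0.3478]
eef_rot: [0.882, 0.471, -0.001, 0.0]
side blue [0.6099 0.2304] R 0.0337 n 140 rad 0.0772 angle 3.3
side green [0.6045 0.0969] R 0.0332 n 72 rad 0.0731 angle -2.1
side red [0.4953 0.1728] R 0.0334 n 106 rad 0.0781 angle -5.4
shift [ 0.345 -1.053 -0.014] turn [0.    0.001 0.623] rows t 3.3253274908752615 r 6.531052542599403
```

```bash
python3 -m pendant '[1,0.1,-0.3,0,0,0,0.1, 1,0.2,-0.6,0,0,0,0.2, 1,0.345,-1,0,0,0,0.3, 1,0.345,-1,0,0,0,0.4, 1,0.345,-1,0,0,0,0.5, 1,0.345,-1,0,0,0,0.623, 1,0.345,-1,0,0,0,0.623, 1,0.345,-1,0,0,0,0.623, 1,0.345,-1,0,0,0,0.623]' | sed -n 2,3p
python3 - <<'E'
from h import *
d=snap("wrist","w6"); np.savez("w6",**d)
C=rings(d); ax=circ(np.array(list(C.values()))); print(ax)
hub=np.array([.564,-.1205,.093]); g=d["img"].min(2)
# white spokes: bright samples on circle r=.038
S=[(g[tuple(proj(d,[hub[0]+r_*np.cos(t),hub[1]+r_*np.sin(t),.093]).round().astype(int)[::-1])],t) for r_ in(.03,.036,.042) for t in np.radians(np.arange(0,360,1.))]
t=np.array([b for a,b in S if a>150]); print(len(t)); z=np.exp(3j*t).mean(); print("spoke phase deg mod 120",np.degrees(np.angle(z))/3,abs(z))
v=hub[:2]-ax[0]; print("home dir",np.degrees(np.arctan2(v[1],v[0]))+90,np.hypot(*v))
im=d["img"][:,:,::-1]; cv2.imwrite("pics/w6c.png",cv2.resize(im[0:260,40:440],None,fx=2,fy=2,interpolation=cv2.INTER_CUBIC))
E
```

```text
tool_pos: [0.5059, 0.0551, 0.3481]
eef_rot: [1.0, 0.005, -0.0, 0.0]
wrist blue [0.6124 0.2265] R 0.0334 n 356 rad 0.0751 angle 0.2
wrist green [0.6053 0.0958] R 0.0333 n 344 rad 0.0744 angle -1.9
wrist red [0.4958 0.1673] R 0.0333 n 394 rad 0.077 angle -1.3
(array([0.57123077, 0.16319909]), np.float64(0.07550693513534347), 3)
121
spoke phase deg mod 120 -6.911202743715976 0.9733088898958036
home dir -1.4600071274122826 0.28379121890243947
```

View pics/w6c.png

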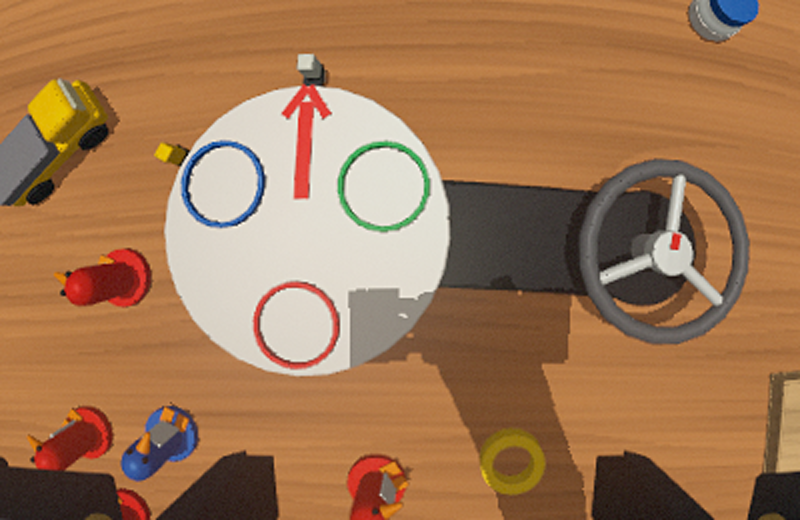

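The plate's arrow now points to the white post (307,85) about 1 degree short of square. The far red penguin is at crop (105,275), the blue one at (160,440), and two other reds are near (70,440) and (380,490). Next I look from above the red and blue pair.

```bash
python3 -m pendant '[1,-0.1,-0.3,0,0,0,0, 1,-0.19,-0.6,0,0,0,0, 1,-0.19,-0.92,0,0,0,0, 1,-0.19,-0.92,0,0,0,0]' | sed -n 2p
python3 -m pendant '[1,-0.1,-0.3,0,0,0,-0.1, 1,-0.19,-0.6,0,0,0,-0.2, 1,-0.19,-0.92,0,0,0,-0.3, 1,-0.19,-0.92,0,0,0,-0.4, 1,-0.19,-0.92,0,0,0,-0.4, 1,-0.19,-0.92,0,0,0,-0.4]' | sed -n 2,3p
python3 - <<'E'
from h import *
d=snap("wrist","w7"); np.savez("w7",**d); a=snap("scene"); b=snap("side"); np.savez("a7",**a); np.savez("b7",**b)
print(where()[2]["q"].round(2))
def crop(d,P,s,z): 
    q=proj(d,P); x,y=(q-s/2).round().astype(int); x=max(x,0);y=max(y,0); print(d["n"],x,y,s,z); return cv2.resize(d["img"][y:y+s,x:x+s][:,:,::-1],(z,z),interpolation=cv2.INTER_CUBIC)
o=np.zeros((600,800,3),np.uint8)
for j,P in enumerate(([.54,.345,.05],[.378,.32,.05],[.53,-.38,.05])):
    for i,(dd,s) in enumerate(((d if j<2 else load("w1"),100 if j<2 else 66),(b,60),(a,50))):
        c=crop(dd,P,s,266 if i==0 else 166)
        if i==0: o[0:266,j*266:j*266+266]=c
        else: o[(268 if i==1 else 434):,j*266:][:166,:166]=c
cv2.imwrite("pics/m7.png",o)
E
```

```text
tool_pos: [0.4748, 0.2012, 0.3488]
tool_pos: [0.448, 0.3293, 0.348]
eef_rot: [0.951, 0.31, -0.0, 0.001]
[-0.36  0.5  -0.58  1.56  0.29  1.17 -1.95]
wrist 233 53 100 266
side 222 272 60 166
scene 284 110 50 166
wrist 186 143 100 266
side 297 267 60 166
scene 246 98 50 166
wrist 334 128 66 266
side 242 109 60 166
scene 167 257 50 166
```

View pics/m7.png

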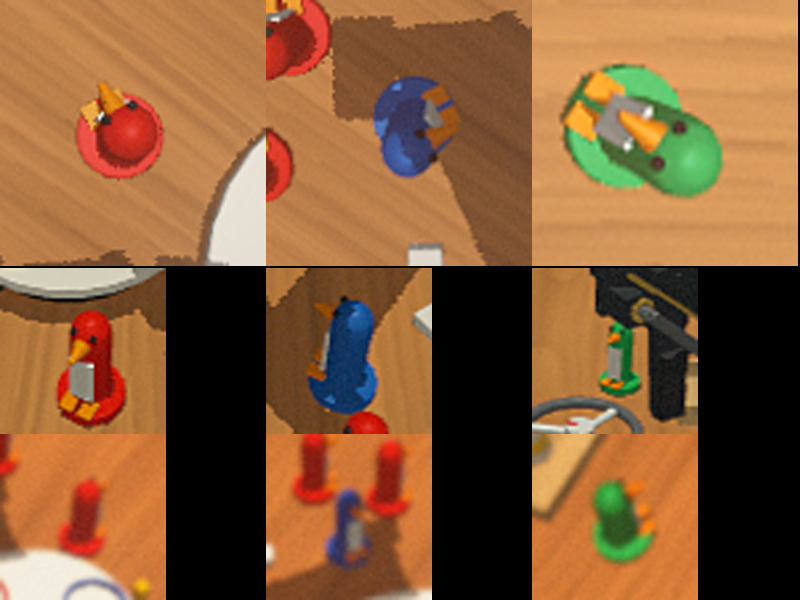

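The red penguin's base is at crop (120,136) with its beak tip at (103,85). Blue's base is at (417,118) with feet to the right at (444,112), and its beak tip in the side crop is at (315,308). Green's base is at (625,125) with its beak tip at (622,118). These convert as follows.

```bash
cat >> h.py <<'E'
def base(d,col,P,z=.012,smin=90,vmin=30,R0=.028,w=.05):
    q=np.array([proj(d,[P[0]+i*w,P[1]+j*w,z]) for i in(-1,1) for j in(-1,1)]); lo=np.maximum(q.min(0),0).astype(int); hi=q.max(0).astype(int)+1
    m=mask(d,col,[*lo,*hi],smin,vmin)
    cs,_=cv2.findContours(m,cv2.RETR_EXTERNAL,cv2.CHAIN_APPROX_NONE)
    X=np.array([onz(d,c[0],z)[:2] for k in cs if len(k)>12 for c in k]); best=(-1,)
    for x in np.arange(P[0]-.03,P[0]+.03,.001):
        for y in np.arange(P[1]-.03,P[1]+.03,.001):
            n=np.exp(-((np.hypot(X[:,0]-x,X[:,1]-y)-R0)/.0012)**2).sum()
            if n>best[0]: best=(n,x,y)
    return np.round(best,4)
E
python3 - <<'E'
from h import *
w7=load("w7");b=load("b7");a=load("a7");w1=load("w1")
pr=onz(w7,(278.1,104.1),.012)[:2]; pb=onz(w7,(242.8,187.4),.012)[:2]; pg=onz(w1,(334+93/4.03,128+125/4.03),.012)[:2]
for n,c,p,w in (("red","red",pr,w7),("blue","blue",pb,w7),("green","green",pg,w1)):
    print(n,p.round(4),"wrist",base(w,c,p),"side",base(b,c,p),"scene",base(a,c,p))
ang=lambda v:np.degrees(np.arctan2(v[1],v[0])).round(1)
v=onz(w7,(271.7,85),.08)[:2]-pr; print("red beak",ang(v),np.hypot(*v)); s=(222+(75-0)/2.767,272+(358-268)/2.767); v=onz(b,s,.08)[:2]-pr; print(" side",ang(v),np.hypot(*v))
v=onz(b,(314.7,281.5),.08)[:2]-pb; print("blue beak side",ang(v),np.hypot(*v)); v=onz(w7,(252.9,185.1),.012)[:2]-pb; print("blue feet",ang(v),np.hypot(*v))
v=onz(w1,(356.3,157.3),.08)[:2]-pg; print("green beak",ang(v),np.hypot(*v)); v=onz(b,(271.6,134.3),.08)[:2]-pg; print(" side",ang(v),np.hypot(*v))
E
```

```text
red [0.536  0.3491] wrist [40.9464  0.537   0.3511] side [30.9878  0.535   0.3551] scene [14.5232  0.537   0.3451]
blue [0.3827 0.3123] wrist [32.3975  0.3817  0.3123] side [21.6627  0.3807  0.3193] scene [5.3178 0.3887 0.3113]
green [ 0.5266 -0.375 ] wrist [33.0217  0.5286 -0.375 ] side [ 8.6152  0.5256 -0.364 ] scene [12.4285  0.5276 -0.373 ]
red beak 64.3 0.030228600820042608
 side 73.4 0.026572869807009486
blue beak side -18.8 0.02573870341400083
blue feet -40.7 0.018357906489217795
green beak 62.8 0.028475681325066907
 side 73.9 0.016668511728562353
```

```bash
python3 -c "
from h import *
plan([.537,.3505,.198],np.radians(-25))"
```

```text
shift [0.563 0.234 1.003] turn [ 0.001  0.    -0.321] rows t 3.5210330926080156 r 3.36126115366654
```

```bash
python3 -m pendant '[0.65,0.2,0.08,0.3,0,0,-0.1, 0.65,0.4,0.16,0.6,0,0,-0.2, 0.65,0.563,0.234,1,0,0,-0.3, 0.65,0.563,0.234,1,0,0,-0.321, 0.65,0.563,0.234,1,0,0,-0.321, 0.65,0.563,0.234,1,0,0,-0.321]' | sed -n 2,3p
python3 - <<'E'
from h import *
d=snap("wrist"); np.savez("w8",**d)
print(base(d,"red",[.537,.3505])); plan([.537,.3505,.043],np.radians(-25))
p,e,s=where(); q=proj(d,[.537,.3505,.098]); print(q)
# top-down head: red blob
print(blobs(d,"red",90,30,100,[150,60,370,300]))
E
```

```text
tool_pos: [0.536, 0.3523, 0.199]
eef_rot: [0.843, 0.538, -0.0, -0.0]
[55.1539  0.536   0.3495]
shift [-0.016  0.012  1.048] turn [ 0.    -0.001  0.002] rows t 3.1452710186737773 r 0.023418293372870207
[258.41538044 187.5762404 ]
[([257.8, 177.6], [236, 151, 45, 50, 1293]), ([193.8, 237.0], [181, 229, 24, 20, 172])]
```

```bash
python3 -m pendant '[0.65,-0.017,0.01,0.25,0,0,0, 0.65,-0.017,0.01,0.5,0,0,0, 0.65,-0.017,0.01,0.7,0,0,0, 0.65,-0.017,0.01,0.7,0,0,0]' | sed -n 2p
python3 -m pendant '[0.65,0,0,0.2,0,0,0, 0.65,0,0,0.34,0,0,0, 0.65,0,0,0.34,0,0,0, 0,0,0,0.34,0,0,0, 0,0,0,0.34,0,0,0, 0,0,0,0.34,0,0,0, 0,0,0,0.34,0,0,0, 0,0,0,0.34,0,0,0]' 25
python3 -m pendant '[0,0,0,-0.2,0,0,0, 0,0,0,-0.4,0,0,0, 0,0,0,-0.7,0,0,0, 0,0,0,-0.9,0,0,0, 0,0,0,-0.9,0,0,0]'
python3 - <<'E'
from h import *
plan([.4958,.1673,.178],np.radians(-93))
E
```

```text
tool_pos: [0.5348, 0.3482, 0.0921]
clock: 20.85
tool_pos: [0.537, 0.3508, 0.0441]
eef_rot: [0.842, 0.539, 0.001, -0.0]
contact_force: [-1.8, 0.1, 7.1]
opening: 0.368
finger_force: 25.0
clock: 21.35
tool_pos: [0.5384, 0.3519, 0.1823]
eef_rot: [0.842, 0.539, 0.004, -0.001]
contact_force: [0.6, 1.1, -2.0]
opening: 0.368
finger_force: 25.0
shift [-1.237  0.258  0.02 ] turn [-0.001 -0.006  0.758] rows t 3.7907903991143113 r 7.942199805543722
```

```bash
python3 -m pendant '[0,-0.15,0.03,0,0,0,0.09, 0,-0.31,0.06,0,0,0,0.18, 0,-0.46,0.09,0,0,0,0.27, 0,-0.62,0.13,0,0,0,0.36, 0,-0.62,0.13,0,0,0,0.36]' | sed -n 2p
python3 -c "
from h import *
plan([.496,.167,.112],np.radians(-93))"
```

```text
tool_pos: [0.5141, 0.2509, 0.1758]
shift [-0.399  0.405  0.43 ] turn [0.004 0.003 0.394] rows t 2.138822505848598 r 4.129152545881915
```

```bash
python3 -m pendant '[0,-0.1,0.1,0,0,0,0.09, 0,-0.2,0.2,0,0,0,0.18, 0,-0.3,0.3,0.1,0,0,0.28, 0,-0.399,0.405,0.25,0,0,0.394, 0,-0.399,0.405,0.43,0,0,0.394, 0,-0.399,0.405,0.43,0,0,0.394, 0,-0.399,0.405,0.43,0,0,0.394]'
python3 - <<'E'
from h import *
plan([.496,.167,.112],np.radians(-93))
d=snap("wrist"); b=snap("side"); a=snap("scene"); np.savez("w9",**d); np.savez("b9",**b); np.savez("a9",**a)
im=d["img"][100:240,180:340][:,:,::-1]; o=np.zeros((600,800,3),np.uint8); o[:420,:480]=cv2.resize(im,(480,420),interpolation=cv2.INTER_CUBIC)
def crop(d,P,s,z):
    q=proj(d,P); x,y=(q-s/2).round().astype(int); print(d["n"],x,y); return cv2.resize(d["img"][y:y+s,x:x+s][:,:,::-1],(z,z),interpolation=cv2.INTER_CUBIC)
o[:300,490:790]=crop(b,[.496,.167,.06],75,300); o[300:600,490:790]=crop(a,[.496,.167,.06],60,300); cv2.imwrite("pics/m9.png",o)
E
```

```text
clock: 22.55
tool_pos: [0.4975, 0.1745, 0.1126]
eef_rot: [1.0, -0.021, -0.001, -0.0]
contact_force: [0.7, 0.1, -1.4]
opening: 0.369
finger_force: 25.0
shift [-0.008  0.05   0.004] turn [-0.     0.001  0.006] rows t 0.15341661125493872 r 0.06683519953993464
side 238 204
scene 247 128
```

View pics/m9.png

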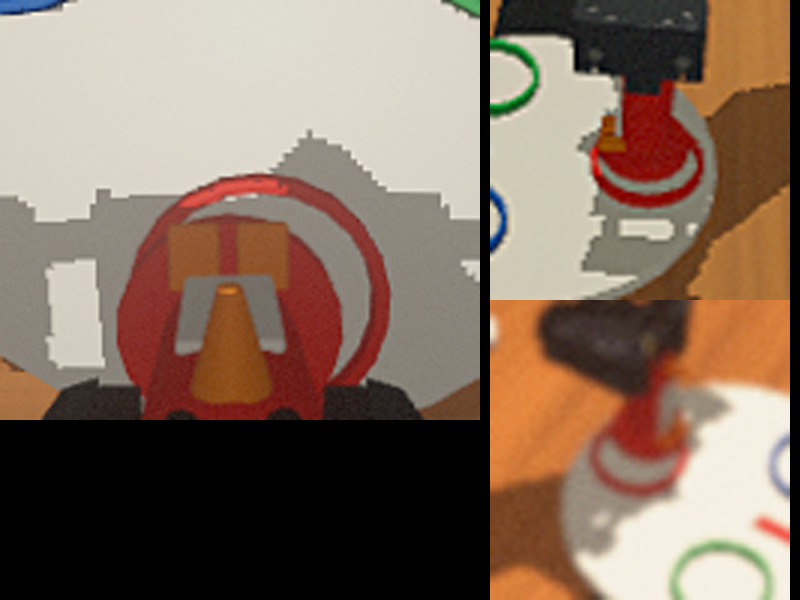

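The wrist crop shows the held penguin's beak straight ahead. Its base spans x 118–343 and the ring's right edge is at 388, so the penguin has to go about 7 mm to the image's right (tool +y), as the plan also says.

Run:
```python
from h import *
d=load("w9"); p=np.array([.4975,.1745,.1126]); u=np.array([np.cos(np.radians(-2.5)),np.sin(np.radians(-2.5))])
c=np.array([.496,.167]); print("ring front pred",proj(d,[*(c+.036*u),.057]),"obs",(180+259/3,100+175/3))
print("ring right pred",proj(d,[*(c+.036*np.array([u[1],-u[0]])),.057]),"obs col",180+388/3)
for x in (-.003,-.0015,0,.0015,.003): print(x,proj(d,[*(p[:2]+(x+.028)*u),.0806]),"obs row",100+215/3, "z.0806")
s=pts(d,mask(d,"red",[240,150,330,240],120,60),.057); 
k=np.hypot(*(s-c).T); best=None
for x in np.arange(c[0]-.008,c[0]+.008,.0005):
  for y in np.arange(c[1]-.008,c[1]+.008,.0005):
    q=s-[x,y]; n=np.exp(-((np.hypot(*q.T)-.0337)/.0015)**2)[(q[:,1]<0)|(q[:,0]>.02)].sum()
    if best is None or n>best[0]: best=(n,x,y)
print("ring fit",best)
```

```text
ring front pred [267.47113756 157.24102894] obs (266.3333333333333, 158.33333333333334)
ring right pred [311.27258197 201.66327832] obs col 309.33333333333337
-0.003 [257.74347481 176.22036231] obs row 171.66666666666669 z.0806
-0.0015 [257.74755145 174.13495495] obs row 171.66666666666669 z.0806
0 [257.75161764 172.04323156] obs row 171.66666666666669 z.0806
0.0015 [257.75567282 169.94537138] obs row 171.66666666666669 z.0806
0.003 [257.75971644 167.84155715] obs row 171.66666666666669 z.0806
ring fit (np.float64(422.3868332802854), np.float64(0.496), np.float64(0.1685))
```

```bash
python3 -m pendant '[0,-0.013,0.043,0,0,0,0, 0,-0.013,0.043,0,0,0,0, 0,-0.013,0.043,0,0,0,0, 0,-0.013,0.043,0.05,0,0,0, 0,-0.013,0.043,0.1,0,0,0, 0,-0.013,0.043,0.135,0,0,0, 0,-0.013,0.043,0.135,0,0,0, 0,-0.013,0.043,0.135,0,0,0]'
python3 -c "
from h import *
plan([.4955,.168,.092],np.radians(-93))"
```

```text
clock: 23.5
tool_pos: [0.4953, 0.1671, 0.0921]
eef_rot: [1.0, -0.023, -0.0, 0.0]
contact_force: [0.2, 0.1, -1.6]
opening: 0.37
finger_force: 25.0
shift [ 0.001 -0.006  0.001] turn [0.    0.    0.005] rows t 0.017878465441478673 r 0.04830714764806463
```

```bash
python3 -m pendant '[0,0,0,0.01,0,0,0, 0.65,0,0,0.01,0,0,0, 0.65,0,0,0.01,0,0,0, 0.65,0,0,0.01,0,0,0, 0.65,0,0,0.01,0,0,0]'
python3 -m pendant '[0.65,0,0,-0.2,0,0,0, 0.65,0,0,-0.4,0,0,0, 0.65,0,0,-0.7,0,0,0, 0.65,0,0,-0.9,0,0,0, 0.65,0,0,-0.9,0,0,0]' | sed -n 2p
python3 - <<'E'
from h import *
d=snap("wrist"); print("wrist base in ring",base(d,"red",[.4955,.168],z=.060)); b=snap("side"); print(base(b,"red",[.4955,.168],z=.060,R0=.028)); print(base(load("b7"),"red",[.4955,.168],z=.060,R0=.0337))
plan([.43,.24,.35],np.radians(60)); print(blobs(b,"blue",100,40,60,[270,250,400,384]))
E
```

```text
clock: 24.0
tool_pos: [0.4957, 0.167, 0.0911]
eef_rot: [1.0, -0.023, 0.0, 0.0]
contact_force: [0.2, 0.8, -0.4]
opening: 0.651
finger_force: 0.0
tool_pos: [0.4982, 0.1684, 0.2301]
wrist base in ring [31.8245  0.5035  0.17  ]
[17.2201  0.4965  0.185 ]
[29.8381  0.4935  0.179 ]
shift [-0.459 -0.467 -0.825] turn [-0.    -0.001  0.304] rows t 3.1598726724316797 r 3.186760046818517
[([326.1, 300.4], [312, 278, 25, 41, 637])]
```

```bash
python3 -m pendant '[0.65,-0.2,-0.25,0,0,0,-0.09, 0.65,-0.4,-0.5,0,0,0,-0.18, 0.65,-0.6,-0.7,0,0,0,-0.27, 0.65,-0.816,-0.928,0,0,0,-0.36, 0.65,-0.816,-0.928,0,0,0,-0.45, 0.65,-0.816,-0.928,0,0,0,-0.54, 0.65,-0.816,-0.928,0,0,0,-0.63, 0.65,-0.816,-0.928,0,0,0,-0.72, 0.65,-0.816,-0.928,0,0,0,-0.81, 0.65,-0.816,-0.928,0,0,0,-0.85, 0.65,-0.816,-0.928,0,0,0,-0.85]' | sed -n 2,3p
python3 -m pendant '[0.65,0,0,0,0,0,-0.09, 0.65,0,0,0,0,0,-0.18, 0.65,0,0,0,0,0,-0.27, 0.65,0,0,0,0,0,-0.36, 0.65,0,0,0,0,0,-0.45, 0.65,0,0,0,0,0,-0.54, 0.65,0,0,0,0,0,-0.63, 0.65,0,0,0,0,0,-0.72, 0.65,0,0,0,0,0,-0.81, 0.65,0,0,0,0,0,-0.85, 0.65,0,0,0,0,0,-0.85]' | sed -n 2,3p
python3 - <<'E'
from h import *
d=snap("wrist"); np.savez("w10",**d); p,e,s=where(); print(s["q"].round(2))
print(base(d,"blue",[.382,.3125])); plan([.382,.3125,.043],np.radians(60))
h=cv2.cvtColor(d["img"],cv2.COLOR_RGB2HSV)
q=proj(d,[.382,.3125,.012]).round().astype(int); print(q)
cv2.imwrite("pics/w10c.png",cv2.resize(d["img"][q[1]-60:q[1]+60,q[0]-80:q[0]+80][:,:,::-1],None,fx=4,fy=4,interpolation=cv2.INTER_CUBIC))
E
```

```text
tool_pos: [0.3789, 0.3108, 0.2244]
eef_rot: [0.799, 0.601, -0.002, -0.0]
tool_pos: [0.3791, 0.3112, 0.2249]
eef_rot: [0.256, 0.967, -0.001, -0.001]
[-0.13  0.7  -1.11  1.92  0.75  1.01 -0.53]
[51.2821  0.382   0.3155]
shift [-0.013  0.018  1.214] turn [-0.001 -0.001  0.003] rows t 3.6432971201697733 r 0.03345414431001253
[259 166]
```

View pics/w10c.png

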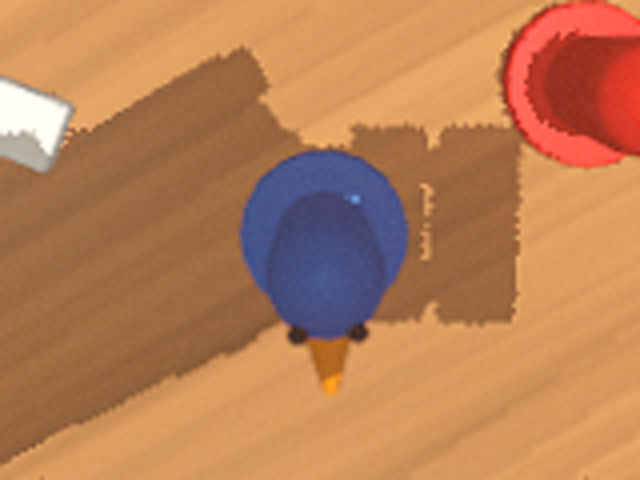

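Viewed from above, the blue penguin's beak (331,385) points straight down the picture from its base centre (325,230). It therefore faces exactly along tool -x, so the grip is square.

```bash
python3 -m pendant '[0.65,-0.007,0.027,0.25,0,0,0, 0.65,-0.007,0.027,0.5,0,0,0, 0.65,-0.007,0.027,0.8,0,0,0, 0.65,-0.007,0.027,0.8,0,0,0]' | sed -n 2p
python3 -m pendant '[0.65,0,0,0.2,0,0,0, 0.65,0,0,0.41,0,0,0, 0.65,0,0,0.41,0,0,0, 0,0,0,0.41,0,0,0, 0,0,0,0.41,0,0,0, 0,0,0,0.41,0,0,0, 0,0,0,0.41,0,0,0, 0,0,0,0.41,0,0,0]' 25
python3 -m pendant '[0,0,0,-0.2,0,0,0, 0,0,0,-0.4,0,0,0, 0,0,0,-0.7,0,0,0, 0,0,0,-0.98,0,0,0, 0,0,0,-0.98,0,0,0]'
python3 - <<'E'
from h import *
plan([.6124,.2265,.19],np.radians(87))
E
```

```text
tool_pos: [0.3806, 0.3112, 0.1018]
clock: 28.05
tool_pos: [0.3829, 0.3149, 0.046]
eef_rot: [0.256, 0.967, 0.0, 0.001]
contact_force: [-0.5, -2.7, 8.2]
opening: 0.368
finger_force: 25.0
clock: 28.55
tool_pos: [0.3838, 0.318, 0.1968]
eef_rot: [0.256, 0.967, 0.005, 0.002]
contact_force: [0.1, 0.3, -2.9]
opening: 0.367
finger_force: 25.0
shift [-1.626  0.222  0.05 ] turn [ 0.006  0.002 -0.296] rows t 4.9258101141856585 r 3.099124834666211
```

```bash
python3 -m pendant '[0,-0.2,0.03,0,0,0,-0.05, 0,-0.4,0.06,0,0,0,-0.1, 0,-0.6,0.09,0,0,0,-0.15, 0,-0.82,0.11,0,0,0,-0.15, 0,-0.82,0.11,0,0,0,-0.15]' | sed -n 2p
python3 -m pendant '[0,-0.2,-0.02,0,0,0,-0.05, 0,-0.4,-0.05,0,0,0,-0.1, 0,-0.6,-0.07,0,0,0,-0.146, 0,-0.75,-0.09,0,0,0,-0.146, 0,-0.75,-0.09,0,0,0,-0.146]' | tail -6
python3 - <<'E'
from h import *
plan([.6124,.2265,.115],np.radians(87))
E
```

```text
tool_pos: [0.5022, 0.264, 0.1896]
clock: 29.55
tool_pos: [0.6046, 0.2211, 0.1897]
eef_rot: [0.029, 1.0, -0.001, 0.0]
contact_force: [1.2, -0.0, -3.3]
opening: 0.369
finger_force: 25.0
shift [-0.05   0.04   0.498] turn [-0.002  0.    -0.004] rows t 1.5064597368306427 r 0.041262478986549854
```

```bash
python3 -m pendant '[0,-0.052,0.04,0.15,0,0,0, 0,-0.052,0.04,0.35,0,0,0, 0,-0.052,0.04,0.498,0,0,0, 0,-0.052,0.04,0.498,0,0,0, 0,-0.052,0.04,0.498,0,0,0]' | tail -6
python3 - <<'E'
from h import *
plan([.613,.2265,.115],np.radians(87)); p,e,s=where()
d=snap("wrist","w11"); np.savez("w11",**d)
m=mask(d,"blue",[170,110,350,226],70,40)
q=proj(d,[.613,.2265,.057]); print(q, proj(d,[p[0],p[1],.081]))
for y in range(140,226,2): print(y,''.join('#' if m[y,x] else '.' for x in range(200,320)))
E
```

```text
clock: 30.05
tool_pos: [0.6091, 0.2304, 0.117]
eef_rot: [0.025, 1.0, 0.0, -0.001]
contact_force: [0.9, -0.3, -1.5]
opening: 0.369
finger_force: 25.0
shift [-0.027 -0.025  0.013] turn [ 0.    -0.001  0.001] rows t 0.11698029506608082 r 0.014483388223969457
[251.91827446 202.33304365] [256.3690308 206.8570034]
140 ........................................................................................................................
142 ........................................................................................................................
144 ........................................................................................................................
146 ........................................................................................................................
148 ........................................................................................................................
150 ........................................................................................................................
152 ....................................
[... 3884 characters left out ...]
#################################################..........................
216 ..............########.######################################################################...........................
218 ...............########..####################################################################...........................
220 ................#########.#################################################################.............................
222 ..................########..##############################################################..............................
224 ...................######################################################################...............................
```

Run:
```python
from h import *
d=load("w11"); f=lambda c,R_,z:np.array([proj(d,[c[0]+R_*np.cos(t),c[1]+R_*np.sin(t),z]) for t in np.arange(0,6.28,.02)])
for c in ([.613,.2265],[.6115,.2265],[.613,.2255]):
    q=f(c,.036,.057); print(c,"ring L",q[:,0].min().round(1),"T",q[:,1].min().round(1),"R",q[:,0].max().round(1),"obs L 211 T 157.5")
for c in ([.6091,.2304],[.6111,.2304],[.6091,.2284]):
    q=f(c,.028,.083); print(c,"base R",q[:,0].max().round(1),"L",q[:,0].min().round(1),"obs R 297")
```

```text
[0.613, 0.2265] ring L 208.4 T 158.8 R 295.7 obs L 211 T 157.5
[0.6115, 0.2265] ring L 208.2 T 156.9 R 295.7 obs L 211 T 157.5
[0.613, 0.2255] ring L 207.2 T 158.8 R 294.5 obs L 211 T 157.5
[0.6091, 0.2304] base R 294.5 L 218.3 obs R 297
[0.6111, 0.2304] base R 294.5 L 218.5 obs R 297
[0.6091, 0.2284] base R 291.8 L 215.6 obs R 297
```

```bash
python3 -m pendant '[0,-0.02,-0.014,0,0,0,0, 0,-0.02,-0.014,0,0,0,0, 0,-0.02,-0.014,0.05,0,0,0, 0,-0.02,-0.014,0.1,0,0,0, 0,-0.02,-0.014,0.15,0,0,0, 0,-0.02,-0.014,0.15,0,0,0, 0,-0.02,-0.014,0.15,0,0,0]' | tail -6
```

```text
clock: 30.8
tool_pos: [0.6175, 0.2287, 0.0977]
eef_rot: [0.027, 1.0, 0.002, 0.005]
contact_force: [4.9, -0.9, 11.7]
opening: 0.366
finger_force: 25.1
```

```bash
python3 -m pendant '[0,0,0,-0.1,0,0,0, 0,0.035,0,-0.1,0,0,0, 0,0.035,0,-0.1,0,0,0, 0,0.035,0,-0.1,0,0,0, 0,0.035,0,-0.1,0,0,0]' | tail -6
python3 -c "
from h import *
plan([.612,.2282,.094],np.radians(87));d=snap('wrist');np.savez('w12',**d); print(base(d,'blue',[.612,.228],z=.057,R0=.036))
m=mask(d,'blue',[170,110,350,226],70,40)
for y in range(150,226,4): print(y,''.join('#' if m[y,x] else '.' for x in range(200,310)))"
```

```text
clock: 31.3
tool_pos: [0.6072, 0.2274, 0.1086]
eef_rot: [0.026, 1.0, -0.001, -0.001]
contact_force: [-0.3, -0.4, -2.0]
opening: 0.369
finger_force: 25.0
shift [-0.032  0.007  0.097] turn [-0.001 -0.001  0.001] rows t 0.3074002316400624 r 0.012347232537470838
[92.0168  0.607   0.228 ]
150 ..............................................................................................................
154 ..............................................................................................................
158 ......................................#################################.......................................
162 ..............................###############################################.................................
166 .........................########################################################.............................
170 ......................###############################################################.........................
174 ....................######################################################################....................
178 ......
[... 669 characters left out ...]
##........
202 ..............############################################################################.......#####........
206 ..............##########################################################################.........#####........
210 ..............########################################################################..........######........
214 ...............######..############################################################............######.........
218 ................#######.....#######################################################..........#######..........
222 .................########...########################################################.......########...........
```

Run:
```python
from h import *
d=load("w12"); f=lambda c,R_,z:np.array([proj(d,[c[0]+R_*np.cos(t),c[1]+R_*np.sin(t),z]) for t in np.arange(0,6.28,.02)])
m=mask(d,'blue',[170,110,350,226],70,40); v,u=np.nonzero(m); print("obs L",u.min(),"R",u.max(),"T",v.min())
for c in ([.613,.2265],[.611,.2265],[.613,.2285]):
    q=f(c,.036,.057); print(c,"ring L",q[:,0].min().round(1),"T",q[:,1].min().round(1),"R",q[:,0].max().round(1))
for c in ([.6072,.2274],[.6092,.2274]):
    q=f(c,.028,.0746); print(c,"base R",q[:,0].max().round(1),"L",q[:,0].min().round(1),"T",q[:,1].min())
rings(d); print(where()[0])
```

```text
obs L 214 R 302 T 155
[0.613, 0.2265] ring L 210.8 T 162.8 R 300.9
[0.611, 0.2265] ring L 210.5 T 160.2 R 300.9
[0.613, 0.2285] ring L 213.2 T 162.7 R 303.4
[0.6072, 0.2274] base R 294.6 L 218.4 T 170.04922890923842
[0.6092, 0.2274] base R 294.6 L 218.6 T 172.81387758007872
wrist blue [0.6126 0.2278] R 0.0335 n 1588 rad 0.0763 angle 0.6
wrist green [0.6059 0.0968] R 0.0336 n 866 rad 0.0739 angle -1.1
wrist red [0.4957 0.1679] R 0.0335 n 1459 rad 0.0771 angle -1.7
[0.60739578 0.22745259 0.10869351]
```

Run:
```python
from h import *
for n in ("w11","w12"):
    d=load(n); print(n)
    for y in range(150,204,2): print(y,d["img"][y,255],end=' ')
    print()
d=load("w12"); rings(load("w11"))
a=load("w12")["cam_to_world"]; b=load("w11")["cam_to_world"]; print(a.round(4),b.round(4))
b=snap("side"); rings(b)
```

```text
w11
150 [145 139 129] 152 [145 138 128] 154 [144 139 129] 156 [143 137 126] 158 [49 59 89] 160 [53 63 88] 162 [47 61 92] 164 [ 51  70 112] 166 [ 51  65 107] 168 [ 46  65 105] 170 [ 53  69 109] 172 [ 44  65 105] 174 [ 47  66 105] 176 [ 47  66 106] 178 [ 44  63 104] 180 [42 60 98] 182 [36 53 86] 184 [44 56 90] 186 [43 59 91] 188 [37 51 87] 190 [36 50 88] 192 [34 52 88] 194 [34 52 88] 196 [33 50 87] 198 [34 49 89] 200 [30 52 89] 202 [32 49 89] 
w12
150 [144 138 128] 152 [146 141 131] 154 [ 86  95 107] 156 [55 61 92] 158 [ 56  68 100] 160 [ 54  72 111] 162 [ 52  66 104] 164 [ 50  67 103] 166 [ 54  66 103] 168 [ 52  67 105] 170 [ 49  66 103] 172 [ 47  62 103] 174 [ 47  66 105] 176 [45 59 96] 178 [38 53 89] 180 [38 53 89] 182 [31 54 88] 184 [39 55 90] 186 [43 57 92] 188 [39 58 91] 190 [38 57 90] 192 [32 52 91] 194 [36 52 90] 196 [37 53 91] 198 [36 50 91] 200 [28 53 89] 202 [31 48 87] 
wrist blue [0.6137 0.2272] R 0.0333 n 1544 rad 0.0765 angle -0.4
wrist green [0.6056 0.0966] R 0.0336 n 910 rad 0.0738 angle -1.4
wrist red [0.4957 0.1683] R 0.0336 n 1327 rad 0.0772 angle -2.0
[[ 0.0513 -0.9615 -0.2698  0.5384]
 [ 0.9987  0.0491  0.015   0.2316]
 [-0.0012 -0.2703  0.9628  0.2809]
 [ 0.      0.      0.      1.    ]] [[ 0.0503 -0.9615 -0.2701  0.5402]
 [ 0.9987  0.0484  0.0136  0.2344]
 [-0.     -0.2704  0.9627  0.2893]
 [ 0.      0.      0.      1.    ]]
side blue [0.6088 0.2303] R 0.034 n 141 rad 0.0766 angle 4.0
side green [0.6033 0.097 ] R 0.0321 n 40 rad 0.0725 angle -2.9
side red [0.4957 0.1673] R 0.0334 n 114 rad 0.0772 angle -1.3
```

Run:
```python
from h import *
for n,c,zb,ob in (("w11",(.6091,.2304),.071,"wall top 163.5 bottom 157"),("w12",(.6072,.2274),.0627,"wall top 159.5 bottom 154.5")):
    d=load(n); f=lambda c,R_,z:np.array([proj(d,[c[0]+R_*np.cos(t),c[1]+R_*np.sin(t),z]) for t in np.arange(0,6.28,.02)])
    for dx in (0,-.002,-.004,-.006,-.008): print(n,dx,"top",f((c[0]+dx,c[1]),.028,zb+.012)[:,1].min().round(1),"bot",f((c[0]+dx,c[1]),.028,zb)[:,1].min().round(1),ob)
    print("ring front (.6126)",f((.6126,.228),.036,.057)[:,1].min().round(1), f((.6126,.228),.036,.048)[:,1].min().round(1))
d=load("w10"); f=lambda c,R_,z:np.array([proj(d,[c[0]+R_*np.cos(t),c[1]+R_*np.sin(t),z]) for t in np.arange(0,6.28,.02)])
m=mask(d,"blue",[220,140,300,220],70,40); v,u=np.nonzero(m); print("w10 obs top",v.min(),"L",u.min(),"R",u.max())
for c in ([.382,.3125],[.382,.3155],[.382,.314]): q=f(c,.028,.012); print(c,q.min(0).round(1),q.max(0).round(1), f(c,.028,0.)[:,1].min().round(1))
```

```text
w11 0 top 170.0 bot 166.9 wall top 163.5 bottom 157
w11 -0.002 top 167.3 bot 164.3 wall top 163.5 bottom 157
w11 -0.004 top 164.5 bot 161.6 wall top 163.5 bottom 157
w11 -0.006 top 161.7 bot 159.0 wall top 163.5 bottom 157
w11 -0.008 top 158.9 bot 156.3 wall top 163.5 bottom 157
ring front (.6126) 158.2 156.5
w12 0 top 170.1 bot 166.9 wall top 159.5 bottom 154.5
w12 -0.002 top 167.3 bot 164.3 wall top 159.5 bottom 154.5
w12 -0.004 top 164.5 bot 161.7 wall top 159.5 bottom 154.5
w12 -0.006 top 161.7 bot 159.0 wall top 159.5 bottom 154.5
w12 -0.008 top 158.9 bot 156.4 wall top 159.5 bottom 154.5
ring front (.6126) 162.2 160.3
w10 obs top 144 L 239 R 280
[0.382, 0.3125] [237.6 144.9] [280.1 186.6] 143.9
[0.382, 0.3155] [239.5 143.8] [282.1 185.6] 142.8
[0.382, 0.314] [238.6 144.3] [281.1 186.1] 143.4
```

```bash
python3 -m pendant '[0,0,0,-0.04,0,0,0, 0,-0.03,0,-0.04,0,0,0, 0,-0.06,0.004,-0.04,0,0,0, 0,-0.087,0.008,-0.04,0,0,0, 0,-0.087,0.008,-0.04,0,0,0, 0,-0.087,0.008,-0.04,0,0,0, 0,-0.087,0.008,-0.04,0,0,0]' | tail -6
python3 - <<'E'
from h import *
p,e,s=where(); d=snap('wrist');np.savez('w13',**d); c=p[:2]; zb=p[2]-.046; print(p)
m=mask(d,'blue',[170,110,350,226],70,40); v,u=np.nonzero(m); print("obs L",u.min(),"R",u.max(),"T",v.min())
f=lambda c,R_,z:np.array([proj(d,[c[0]+R_*np.cos(t),c[1]+R_*np.sin(t),z]) for t in np.arange(0,6.28,.02)])
for dx in (0,-.004,-.008): print(dx,"top",f((c[0]+dx,c[1]),.028,zb+.012)[:,1].min().round(1),"bot",f((c[0]+dx,c[1]),.028,zb)[:,1].min().round(1))
q=f((.6125,.228),.036,.057);print("ring front",q[:,1].min().round(1),"L",q[:,0].min(),"R",q[:,0].max(), "inner",f((.6125,.228),.0315,.057)[:,1].min().round(1))
for y in range(146,190): print(y,d["img"][y,255].tolist(),end=' ')
print()
for y in range(150,226,4): print(y,''.join('#' if m[y,x] else '.' for x in range(200,310)))
E
```

```text
clock: 32.1
tool_pos: [0.6206, 0.2283, 0.1153]
eef_rot: [0.026, 1.0, -0.0, -0.0]
contact_force: [0.1, -0.1, -2.6]
opening: 0.367
finger_force: 25.0
[0.6206363  0.2282904  0.11533881]
obs L 212 R 299 T 143
0 top 170.1 bot 166.9
-0.004 top 164.5 bot 161.7
-0.008 top 158.9 bot 156.4
ring front 143.7 L 211.01567763573482 R 300.16164829908377 inner 149.4
146 [67, 81, 116] 147 [62, 75, 109] 148 [58, 71, 105] 149 [99, 104, 114] 150 [148, 142, 128] 151 [145, 139, 130] 152 [144, 139, 130] 153 [142, 137, 128] 154 [54, 62, 95] 155 [51, 59, 93] 156 [55, 65, 94] 157 [59, 68, 97] 158 [47, 63, 100] 159 [56, 73, 112] 160 [54, 70, 109] 161 [55, 67, 106] 162 [53, 72, 104] 163 [51, 65, 104] 164 [50, 67, 105] 165 [49, 64, 101] 166 [48, 65, 101] 167 [41, 59, 100] 168 [50, 65, 104] 169 [48, 65, 104] 170 [46, 63, 105] 171 [46, 65, 102] 172 [46, 62, 104] 173 [46, 67, 106] 174 [45, 63, 105] 175 [48, 67, 104] 176 [45, 58, 95] 177 [38, 57, 92] 178 [42, 57, 92] 179 [36, 53, 88] 180 [38, 51, 91] 181 [34, 53, 88] 182 [45, 58, 94] 183 [39, 55, 88] 184 [38, 53, 89] 185 [36, 55, 91] 186 [34, 53, 89] 187 [33, 51, 89]
[... 1520 characters left out ...]
..........
202 ...............##################################################################################.............
206 .................##############################################################################...............
210 ....................########################################################################..................
214 .......................##################################################################.....................
218 ...........................##########################################################.........................
222 ............................########################################################..........................
```

```bash
python3 -m pendant '[0,-0.007,0.014,0.02,0,0,0, 0,-0.007,0.014,0.05,0,0,0, 0,-0.007,0.014,0.08,0,0,0, 0,-0.007,0.014,0.105,0,0,0, 0,-0.007,0.014,0.115,0,0,0, 0,-0.007,0.014,0.115,0,0,0, 0,-0.007,0.014,0.115,0,0,0]' | tail -6
```

```text
clock: 32.85
tool_pos: [0.622, 0.2304, 0.0983]
eef_rot: [0.026, 1.0, 0.0, 0.0]
contact_force: [0.1, -0.1, -2.4]
opening: 0.367
finger_force: 25.0
```

```bash
python3 -m pendant '[0,0,0,0.008,0,0,0, 0,0,0,0.016,0,0,0, 0,0,0,0.016,0,0,0, 0,0,0,0.016,0,0,0]' | tail -6
python3 -m pendant '[0,0,0,0.007,0,0,0, 0,0,0,0.007,0,0,0, 0,0,0,0.007,0,0,0]' | tail -6
```

```text
clock: 33.25
tool_pos: [0.6221, 0.2305, 0.0963]
eef_rot: [0.026, 1.0, 0.0, 0.0]
contact_force: [0.2, 0.0, 0.6]
opening: 0.365
finger_force: 25.0
clock: 33.55
tool_pos: [0.6223, 0.2307, 0.0961]
eef_rot: [0.026, 1.0, 0.0, 0.001]
contact_force: [-1.8, -1.6, 6.8]
opening: 0.368
finger_force: 25.1
```

```bash
python3 -m pendant '[0.6,0,0,0,0,0,0, 0.6,0,0,0,0,0,0, 0.6,0,0,0,0,0,0, 0.6,0,0,0,0,0,0, 0.6,0,0,0,0,0,0]' | tail -6
python3 - <<'E'
from h import *
p,e,s=where(); d=snap('wrist','w14');np.savez('w14',**d)
m=mask(d,'blue',[170,110,350,226],70,40); v,u=np.nonzero(m); print("obs L",u.min(),"R",u.max(),"T",v.min())
f=lambda c,R_,z:np.array([proj(d,[c[0]+R_*np.cos(t),c[1]+R_*np.sin(t),z]) for t in np.arange(0,6.28,.02)])
q=f((.6125,.228),.036,.057);print("ring front",q[:,1].min().round(1),"L",q[:,0].min(),"R",q[:,0].max())
for dx in (-.003,0,.003): q=f((.6125+dx,.228),.028,.060); print("base if",dx,"T",q[:,1].min().round(1),"L",q[:,0].min().round(1),"R",q[:,0].max().round(1))
for y in range(130,226,3): print(y,''.join('#' if m[y,x] else '.' for x in range(195,315)))
E
```

```text
clock: 34.05
tool_pos: [0.622, 0.2303, 0.0946]
eef_rot: [0.026, 1.0, -0.0, -0.0]
contact_force: [0.0, -0.2, 0.6]
opening: 0.599
finger_force: 0.0
obs L 205 R 300 T 145
ring front 145.1 L 204.02197315933387 R 301.3508366841503
base if -0.003 T 152.6 L 213.7 R 291.0
base if 0 T 156.9 L 214.1 R 291.1
base if 0.003 T 161.1 L 214.5 R 291.1
130 ........................................................................................................................
133 ........................................................................................................................
136 ........................................................................................................................
139 ........................................................................................................................
142 ........................................................................................................................
145 ..................................................###############.......................................................
148 .........
[... 2536 characters left out ...]
##############################################....########.................
211 ..............#########....#############################################################.....#########..................
214 ................#######################################################################....#########....................
217 ..................######################################################################.#########......................
220 ....................############################################################################........................
223 .......................#######################################################################..........................
```

```bash
python3 -m pendant '[0.6,0,0,-0.2,0,0,0, 0.6,0,0,-0.5,0,0,0, 0.65,0,0,-0.8,0,0,0, 0.65,0,0,-1,0,0,0, 0.65,0,0,-1,0,0,0]' | sed -n 2p
python3 - <<'E'
from h import *
b=snap("side"); np.savez("b15",**b); a=snap("scene"); np.savez("a15",**a)
print(blobs(b,"blue",100,40,60),blobs(b,"green",100,40,40),blobs(a,"green",100,40,60))
E
python3 -m pendant '[0.65,0.1,-0.3,0,0,0,0, 0.65,0.2,-0.6,0,0,0,0, 0.65,0.2,-1,0,0,0,0, 0.65,0.2,-1,0,0,0,0]' | sed -n 2p
python3 -m pendant '[0.65,0.1,-0.3,0,0,0,0, 0.65,0.2,-0.6,0,0,0,0, 0.65,0.2,-1,0,0,0,0, 0.65,0.2,-1,0,0,0,0]' | sed -n 2p
python3 -m pendant '[0.65,0.1,-0.3,0,0,0,0.09, 0.65,0.2,-0.6,0,0,0,0.18, 0.65,0.2,-1,0,0,0,0.27, 0.65,0.2,-1,0,0,0,0.36, 0.65,0.2,-1,0,0,0,0.45, 0.65,0.2,-1,0,0,0,0.54, 0.65,0.2,-1,0,0,0,0.63, 0.65,0.2,-1,0,0,0,0.63]' | sed -n 2p
python3 -c "
from h import *
plan([.528,-.375,.20],np.radians(-26)); print(where()[2]['q'].round(2))"
```

```text
tool_pos: [0.6234, 0.2328, 0.2501]
[([371.1, 121.0], [347, 109, 50, 25, 808]), ([228.3, 252.8], [213, 229, 29, 43, 691])] [([185.8, 82.8], [182, 80, 8, 7, 40]), ([275.0, 141.8], [267, 128, 14, 27, 144]), ([237.4, 222.4], [224, 214, 26, 19, 127])] [([15.2, 8.5], [0, 0, 48, 26, 602]), ([192.0, 284.3], [186, 272, 16, 23, 220])]
tool_pos: [0.5836, 0.0737, 0.2417]
tool_pos: [0.5451, -0.0736, 0.242]
tool_pos: [0.5086, -0.2139, 0.2439]
shift [-0.993 -0.431  0.292] turn [-0.001 -0.     0.626] rows t 3.362748208674529 r 6.559463812914461
[ 0.89  0.74 -1.05  1.73  0.71  1.11  0.15]
```

```bash
python3 -m pendant '[0.65,-0.25,-0.1,0,0,0,0.09, 0.65,-0.5,-0.2,0,0,0,0.18, 0.65,-0.8,-0.35,0,0,0,0.27, 0.65,-0.993,-0.431,0.1,0,0,0.36, 0.65,-0.993,-0.431,0.2,0,0,0.45, 0.65,-0.993,-0.431,0.292,0,0,0.54, 0.65,-0.993,-0.431,0.292,0,0,0.626, 0.65,-0.993,-0.431,0.292,0,0,0.626, 0.65,-0.993,-0.431,0.292,0,0,0.626]' | sed -n 2p
python3 - <<'E'
from h import *
d=snap("wrist","w16"); np.savez("w16",**d)
print(base(d,"green",[.528,-.375])); plan([.528,-.375,.045],np.radians(-26)); print(where()[2]["q"].round(2))
h=cv2.cvtColor(d["img"],cv2.COLOR_RGB2HSV); m=mask(d,"green",[190,100,330,226],80,30)
o=cv2.inRange(h,(10,190,120),(24,255,255))
for y in range(125,215,3): print(y,''.join('#' if m[y,x] else ('o' if o[y,x] else '.') for x in range(210,310)))
E
```

```text
tool_pos: [0.5284, -0.3751, 0.2005]
[39.3758  0.514  -0.381 ]
shift [-1.000e-03 -4.000e-03  1.039e+00] turn [-0.    -0.     0.003] rows t 3.115682898796205 r 0.031228057829962595
[ 0.93  0.83 -0.76  1.49  0.61  1.08 -0.41]
125 ....................................................................................................
128 ....................................................................................................
131 ....................................................................................................
134 ....................................................................................................
137 ....................................................................................................
140 ....................................................................................................
143 ....................................................................................................
146 ....................................................................................................
149 .................................
[... 1572 characters left out ...]
.....####################.............................................
197 ........................................###########.................................................
200 ....................................................................................................
203 ....................................................................................................
206 ....................................................................................................
209 ....................................................................................................
212 ....................................................................................................
```

Run:
```python
from h import *
d=load("w16"); m=mask(d,"green",[190,100,330,226],80,30)
v,u=np.nonzero(m); L=[(u[v==y].min(),u[v==y].max()) for y in range(150,180,2)]; print(L)
f=lambda c,R_,z:np.array([proj(d,[c[0]+R_*np.cos(t),c[1]+R_*np.sin(t),z]) for t in np.arange(0,6.28,.02)])
q=f((.528,-.375),.028,.012); print(q.min(0),q.max(0),proj(d,[.528,-.375,.012]))
for y in range(150,180,2): r_=q[abs(q[:,1]-y)<1.0]; print(y,r_[:,0].min().round(1) if len(r_) else None,r_[:,0].max().round(1) if len(r_) else None,end='; ')
```

```text
[(np.int64(256), np.int64(257)), (np.int64(242), np.int64(269)), (np.int64(240), np.int64(270)), (np.int64(238), np.int64(272)), (np.int64(237), np.int64(274)), (np.int64(236), np.int64(275)), (np.int64(235), np.int64(275)), (np.int64(235), np.int64(276)), (np.int64(234), np.int64(276)), (np.int64(234), np.int64(276)), (np.int64(234), np.int64(276)), (np.int64(234), np.int64(276)), (np.int64(235), np.int64(276)), (np.int64(235), np.int64(275)), (np.int64(236), np.int64(274))]
[233.84285664 146.25853142] [279.10973374 190.64453809] [256.47284925 168.77431005]
150 242.8 270.2; 152 240.4 272.6; 154 238.6 274.4; 156 237.3 275.7; 158 236.2 276.8; 160 235.3 277.7; 162 234.6 278.4; 164 234.1 278.8; 166 233.9 279.1; 168 233.8 279.1; 170 233.9 279.1; 172 234.0 278.9; 174 234.4 278.6; 176 234.9 278.0; 178 235.6 277.2;
```

```bash
python3 -m pendant '[0.65,-0.004,-0.006,0.25,0,0,0, 0.65,-0.004,-0.006,0.5,0,0,0, 0.65,-0.004,-0.006,0.7,0,0,0, 0.65,-0.004,-0.006,0.7,0,0,0]' | sed -n 2p
python3 -m pendant '[0.65,0,0,0.2,0,0,0, 0.65,0,0,0.357,0,0,0, 0.65,0,0,0.357,0,0,0, 0,0,0,0.357,0,0,0, 0,0,0,0.357,0,0,0, 0,0,0,0.357,0,0,0, 0,0,0,0.357,0,0,0, 0,0,0,0.357,0,0,0]' 45
python3 -m pendant '[0,0,0,-0.08,0,0,0, 0,0,0,-0.2,0,0,0, 0,0,0,-0.4,0,0,0, 0,0,0,-0.65,0,0,0, 0,0,0,-0.9,0,0,0, 0,0,0,-0.98,0,0,0, 0,0,0,-1,0,0,0]'
python3 - <<'E'
from h import *
plan([.606,.0963,.2],np.radians(-93)); d=snap("wrist"); np.savez("w17",**d); p=where()[0]
f=lambda c,R_,z:np.array([proj(d,[c[0]+R_*np.cos(t),c[1]+R_*np.sin(t),z]) for t in np.arange(0,6.28,.02)])
m=mask(d,"green",[190,100,330,226],80,30); v,u=np.nonzero(m); print("T",v.min(),"L",u.min(),"R",u.max()); q=f(p[:2],.028,p[2]-.031); print("pred",q.min(0),q.max(0)); q=f(p[:2],.028,p[2]-.043); print("pred bot",q.min(0))
E
```

```text
tool_pos: [0.5241, -0.3747, 0.0919]
clock: 38.45
tool_pos: [0.5278, -0.376, 0.0441]
eef_rot: [0.848, 0.53, 0.0, 0.001]
contact_force: [-1.0, 1.0, 6.6]
opening: 0.366
finger_force: 45.0
clock: 39.15
tool_pos: [0.5282, -0.3761, 0.1949]
eef_rot: [0.848, 0.53, 0.001, 0.002]
contact_force: [1.4, -0.6, -2.0]
opening: 0.366
finger_force: 45.0
shift [ 3.058 -0.915 -0.039] turn [ 0.002 -0.001  0.744] rows t 9.575515926739133 r 7.798530171260238
T 171 L 217 R 291
pred [216.8595822  172.48108076] [293.4342347  244.92997418]
pred bot [218.79586529 169.17912905]
```

```bash
python3 -m pendant '[0,0.08,-0.024,0,0,0,0, 0,0.22,-0.067,0,0,0,0, 0,0.42,-0.128,0,0,0,0, 0,0.6,-0.183,0,0,0,0, 0,0.72,-0.22,0,0,0,0, 0,0.78,-0.235,0,0,0,0, 0,0.78,-0.235,0,0,0,0]' | sed -n 2p
python3 -m pendant '[0,0.08,-0.024,0,0,0,0, 0,0.22,-0.067,0,0,0,0, 0,0.42,-0.128,0,0,0,0, 0,0.6,-0.183,0,0,0,0, 0,0.72,-0.22,0,0,0,0, 0,0.78,-0.235,0,0,0,0, 0,0.78,-0.235,0,0,0,0]' | sed -n 2p
python3 -m pendant '[0,0.08,-0.024,0,0,0,0.04, 0,0.22,-0.067,0,0,0,0.1, 0,0.42,-0.128,0,0,0,0.18, 0,0.6,-0.183,0,0,0,0.25, 0,0.72,-0.22,0,0,0,0.32, 0,0.78,-0.235,0,0,0,0.36, 0,0.78,-0.235,0,0,0,0.36]' | sed -n '2p;5p'
python3 -c "
from h import *
plan([.606,.0963,.2],np.radians(-93)); print(where()[2]['q'].round(2))"
```

```text
tool_pos: [0.5466, -0.2529, 0.1914]
tool_pos: [0.5667, -0.1336, 0.1924]
tool_pos: [0.5865, -0.0138, 0.1925]
opening: 0.365
shift [ 0.495 -0.557 -0.05 ] turn [ 0.    -0.     0.385] rows t 2.2407012327833598 r 4.029394688448748
[ 0.27  0.71 -0.57  1.7   0.48  0.88 -1.52]
```

```bash
python3 -m pendant '[0,0.06,-0.07,0,0,0,0.05, 0,0.16,-0.18,0,0,0,0.12, 0,0.28,-0.32,0.05,0,0,0.2, 0,0.4,-0.45,0.15,0,0,0.27, 0,0.47,-0.53,0.28,0,0,0.34, 0,0.495,-0.557,0.4,0,0,0.385, 0,0.495,-0.557,0.46,0,0,0.385, 0,0.495,-0.557,0.46,0,0,0.385, 0,0.495,-0.557,0.46,0,0,0.385]' | tail -6
python3 - <<'E'
from h import *
plan([.606,.0963,.12],np.radians(-93)); p=where()[0]; d=snap("wrist"); np.savez("w18",**d)
f=lambda c,R_,z:np.array([proj(d,[c[0]+R_*np.cos(t),c[1]+R_*np.sin(t),z]) for t in np.arange(0,6.28,.02)])
m=mask(d,"green",[170,100,350,226],80,30)
q=f((.606,.0963),.036,.057); print("ring L",q[:,0].min().round(1),"R",q[:,0].max().round(1),"T",q[:,1].min().round(1))
q=f(p[:2],.028,p[2]-.032); print("base top L",q[:,0].min().round(1),"R",q[:,0].max().round(1),"T",q[:,1].min().round(1)); q=f(p[:2],.028,p[2]-.044); print("bot T",q[:,1].min().round(1))
for y in range(136,226,3): print(y,''.join('#' if m[y,x] else '.' for x in range(190,320)))
E
```

```text
clock: 42.2
tool_pos: [0.606, 0.0941, 0.1237]
eef_rot: [1.0, -0.027, 0.0, 0.0]
contact_force: [0.1, -0.2, -1.9]
opening: 0.363
finger_force: 45.0
shift [-0.001 -0.015  0.025] turn [ 0.001 -0.    -0.001] rows t 0.08637431677528035 r 0.013600047901832037
ring L 212.1 R 297.6 T 153.9
base top L 219.2 R 295.9 T 172.1
bot T 168.8
136 ..................................................................................................................................
139 ..................................................................................................................................
142 ..................................................................................................................................
145 ..................................................................................................................................
148 ..................................................................................................................................
151 ..............................................................................................
[... 2576 characters left out ...]
.........................
211 ...........................#######################.....................................#################..........................
214 ............................######################.....................................###############............................
217 .............................#######################.######............................##############.............................
220 ..............................############################........................##################..............................
223 ..............................###########################..........................################...............................
```

```bash
python3 -m pendant '[0,0,-0.01,0.04,0,0,0, 0,0,-0.01,0.08,0,0,0, 0,0,-0.01,0.12,0,0,0, 0,0,-0.01,0.16,0,0,0, 0,0,-0.01,0.19,0,0,0, 0,0,-0.01,0.203,0,0,0, 0,0,-0.01,0.203,0,0,0, 0,0,-0.01,0.203,0,0,0]' | tail -6
```

```text
clock: 43.05
tool_pos: [0.6056, 0.0976, 0.093]
eef_rot: [1.0, -0.027, 0.0, 0.0]
contact_force: [-0.1, -0.1, -1.8]
opening: 0.361
finger_force: 45.0
```

```bash
python3 -m pendant '[0,0,0.01,0,0,0,0, 0,0,0.01,0.006,0,0,0, 0,0,0.01,0.006,0,0,0]' | tail -6
python3 -m pendant '[0.62,0,0,0,0,0,0, 0.62,0,0,0,0,0,0, 0.62,0,0,0,0,0,0, 0.62,0,0,0,0,0,0, 0.62,0,0,0,0,0,0]' | tail -4
python3 -m pendant '[0.62,0,0,-0.2,0,0,0, 0.62,0,0,-0.5,0,0,0, 0.62,0,0,-0.8,0,0,0, 0.62,0,0,-1,0,0,0, 0.62,0,0,-1,0,0,0]' | sed -n 2p
python3 -m pendant '[1,-0.2,0,-0.3,0,0,0, 1,-0.4,0.1,-0.5,0,0,0, 1,-0.6,0.2,-0.7,0,0,0, 1,-0.8,0.2,-0.7,0,0,0, 1,-0.8,0.2,-0.7,0,0,0, 1,-0.8,0.2,-0.7,0,0,0]' | sed -n 2p
python3 - <<'E'
from h import *
d=snap("wrist","w19"); np.savez("w19",**d); b=snap("side"); a=snap("scene")
cv2.imwrite("pics/w19c.png",0)if 0 else None
o=np.zeros((600,800,3),np.uint8)
q=proj(d,[.56,.13,.06]).astype(int); x,y=max(q[0]-110,0),max(q[1]-90,0); o[:360,:440]=cv2.resize(d["img"][y:y+180,x:x+220][:,:,::-1],(440,360),interpolation=cv2.INTER_CUBIC); print(x,y)
def crop(d,P,s,z):
    q=proj(d,P); x,y=(q-s/2).round().astype(int); return cv2.resize(d["img"][y:y+s,x:x+s][:,:,::-1],(z,z),interpolation=cv2.INTER_CUBIC)
o[:350,445:795]=crop(b,[.57,.16,.08],125,350); o[362:600,0:238]=crop(a,[.57,.16,.08],95,238)
cv2.imwrite("pics/m19.png",o)
E
```

```text
clock: 43.35
tool_pos: [0.6057, 0.0959, 0.0922]
eef_rot: [1.0, -0.027, 0.0, 0.0]
contact_force: [0.0, -0.6, -0.8]
opening: 0.361
finger_force: 45.0
eef_rot: [1.0, -0.027, 0.0, 0.0]
contact_force: [-0.0, -1.2, 0.2]
opening: 0.624
finger_force: 0.0
tool_pos: [0.6085, 0.0973, 0.2471]
tool_pos: [0.4837, 0.0723, 0.3467]
106 20
```

View pics/m19.png

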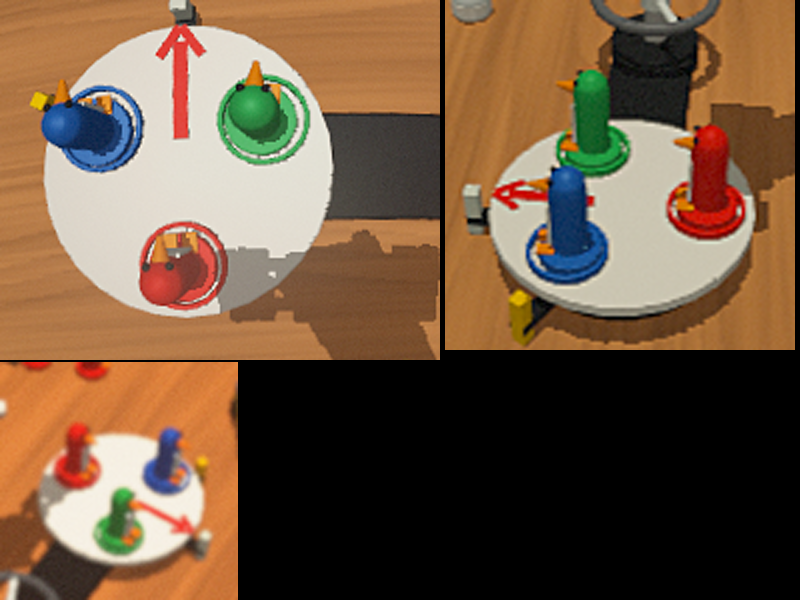

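All three penguins stand in their own rings: red (185,265), blue (100,130) and green (263,120) in the wrist crop. Their beaks point along the arrow, which is at the white post. Next comes the crank to the shot mark.

```bash
cat >> h.py <<'E'
HUB=np.array([.564,-.1205])
def spokes(d,hub=HUB):
    g=d["img"].min(2)
    t=[]
    for r_ in(.03,.036,.042):
        for a in np.radians(np.arange(0,360,1.)):
            u=proj(d,[hub[0]+r_*np.cos(a),hub[1]+r_*np.sin(a),.093]).round().astype(int)
            if 0<=u[0]<512 and 0<=u[1]<384 and g[u[1],u[0]]>150: t.append(a)
    t=np.array(t); z=np.exp(3j*t).mean(); print("spokes n",len(t),"phase mod120",(np.degrees(np.angle(z))/3).round(1),abs(z).round(2))
def arc(step,n,hub=HUB):
    p,e,s=where(); v=p[:2]-hub
    print("rad",np.hypot(*v),"alpha",np.degrees(np.arctan2(v[1],v[0])))
    for k in range(1,n+1):
        th=np.radians(step*k); c,s_=np.cos(th),np.sin(th); q=hub+np.array([c*v[0]-s_*v[1],s_*v[0]+c*v[1]])
        x=(e.inv().apply([*(q-p[:2]),0])/.15).round(3); print(f"0,{x[0]},{x[1]},0,0,0,{-th/(np.pi/2):.3f},",end=" ")
    print()
E
python3 - <<'E'
from h import *
print(circ(np.array([[.5971,-.175],[.6252,-.1125],[.5997,-.0696]])))
d=load("w19"); spokes(load("w6")); spokes(d); rings(d)
a=np.radians(-67); plan([HUB[0]+.064*np.cos(a),HUB[1]+.064*np.sin(a),.15],a)
E
```

```text
(array([ 0.5614115 , -0.12138757]), np.float64(0.06440467136545706), 3)
spokes n 121 phase mod120 -6.9 0.97
spokes n 128 phase mod120 -5.6 0.97
wrist blue [0.6125 0.2268] R 0.0331 n 356 rad 0.0755 angle 0.3
wrist green [0.6057 0.096 ] R 0.0332 n 315 rad 0.0744 angle -1.6
wrist red [0.4957 0.1667] R 0.0333 n 402 rad 0.0771 angle -0.9
shift [0.785 1.64  1.308] turn [-0.     0.001 -0.29 ] rows t 6.719471482404438 r 3.0352963142143845
```

```bash
sed -i 's/^HUB=.*/HUB=np.array([.562,-.121])/' h.py
python3 -m pendant '[0.45,0.2,0.4,0,0,0,0, 0.45,0.39,0.82,0,0,0,0, 0.45,0.39,0.82,0.2,0,0,0, 0.45,0.39,0.82,0.2,0,0,0]' | sed -n 2p
python3 -m pendant '[0.45,0.2,0.4,0.3,0,0,-0.1, 0.45,0.39,0.82,0.6,0,0,-0.2, 0.45,0.39,0.82,0.9,0,0,-0.29, 0.45,0.39,0.82,0.9,0,0,-0.29, 0.45,0.39,0.82,0.9,0,0,-0.29, 0.45,0.39,0.82,0.9,0,0,-0.29]' | sed -n 2p
python3 -c "
from h import *
a=np.radians(-67); plan([HUB[0]+.0645*np.cos(a),HUB[1]+.0645*np.sin(a),.047],a); spokes(snap('wrist'))"
```

```text
tool_pos: [0.5355, -0.0606, 0.3125]
tool_pos: [0.5878, -0.1781, 0.1811]
shift [-0.009  0.015  0.894] turn [-0.002  0.001  0.   ] rows t 2.682098159018692 r 0.018573690812951533
spokes n 115 phase mod120 -5.6 0.97
```

```bash
python3 -m pendant '[0.45,-0.009,0.015,0.2,0,0,0, 0.45,-0.009,0.015,0.45,0,0,0, 0.45,-0.009,0.015,0.7,0,0,0, 0.45,-0.009,0.015,0.89,0,0,0, 0.45,-0.009,0.015,0.89,0,0,0]' | sed -n '2p;4p'
python3 -m pendant '[0,0,0,0,0,0,0, 0,0,0,0,0,0,0, 0,0,0,0,0,0,0, 0,0,0,0,0,0,0, 0,0,0,0,0,0,0]' 40
python3 -c "
from h import *
arc(6,11)"
```

```text
tool_pos: [0.5864, -0.1795, 0.0474]
contact_force: [-0.4, 0.3, 0.8]
clock: 47.15
tool_pos: [0.5884, -0.1798, 0.0506]
eef_rot: [0.98, 0.2, 0.001, -0.001]
contact_force: [-1.6, 3.9, 6.9]
opening: 0.146
finger_force: 39.7
rad 0.06449072835926235 alpha -65.79761689356516
0,0.045,-0.003,0,0,0,-0.067, 0,0.089,-0.011,0,0,0,-0.133, 0,0.132,-0.024,0,0,0,-0.200, 0,0.174,-0.041,0,0,0,-0.267, 0,0.214,-0.062,0,0,0,-0.333, 0,0.251,-0.087,0,0,0,-0.400, 0,0.285,-0.116,0,0,0,-0.467, 0,0.317,-0.148,0,0,0,-0.533, 0,0.344,-0.184,0,0,0,-0.600, 0,0.368,-0.222,0,0,0,-0.667, 0,0.388,-0.263,0,0,0,-0.733,
```

```bash
python3 -m pendant '[0,0.045,-0.003,0,0,0,-0.067, 0,0.089,-0.011,0,0,0,-0.133, 0,0.132,-0.024,0,0,0,-0.2, 0,0.174,-0.041,0,0,0,-0.267, 0,0.214,-0.062,0,0,0,-0.333, 0,0.251,-0.087,0,0,0,-0.4, 0,0.285,-0.116,0,0,0,-0.467, 0,0.317,-0.148,0,0,0,-0.533, 0,0.344,-0.184,0,0,0,-0.6, 0,0.368,-0.222,0,0,0,-0.667, 0,0.388,-0.263,0,0,0,-0.733, 0,0.388,-0.263,0,0,0,-0.733]'
python3 -c "
from h import *
arc(6,9); print(where()[2]['q'].round(2)); rings()"
```

```text
clock: 48.35
tool_pos: [0.626, -0.1204, 0.0506]
eef_rot: [0.712, 0.702, 0.001, -0.0]
contact_force: [-2.9, 2.9, 6.0]
opening: 0.144
finger_force: 39.7
rad 0.06401742499544685 alpha 0.5026719836938448
0,0.045,-0.003,0,0,0,-0.067, 0,0.088,-0.011,0,0,0,-0.133, 0,0.131,-0.024,0,0,0,-0.200, 0,0.173,-0.041,0,0,0,-0.267, 0,0.212,-0.062,0,0,0,-0.333, 0,0.249,-0.087,0,0,0,-0.400, 0,0.283,-0.116,0,0,0,-0.467, 0,0.314,-0.148,0,0,0,-0.533, 0,0.341,-0.184,0,0,0,-0.600, 
[ 0.47  1.   -0.68  1.63  0.8   0.81 -0.57]
side blue [0.5908 0.2373] R 0.0331 n 129 rad 0.0768 angle 18.5
side green [0.6247 0.1092] R 0.0327 n 87 rad 0.0746 angle 16.3
side red [0.4967 0.1494] R 0.0336 n 103 rad 0.0772 angle 12.0
```

```bash
python3 -m pendant '[0,0.045,-0.003,0,0,0,-0.067, 0,0.088,-0.011,0,0,0,-0.133, 0,0.131,-0.024,0,0,0,-0.2, 0,0.173,-0.041,0,0,0,-0.267, 0,0.212,-0.062,0,0,0,-0.333, 0,0.249,-0.087,0,0,0,-0.4, 0,0.283,-0.116,0,0,0,-0.467, 0,0.314,-0.148,0,0,0,-0.533, 0,0.341,-0.184,0,0,0,-0.6, 0,0.341,-0.184,0,0,0,-0.6, 0,0.341,-0.184,0,0,0,-0.6]'
python3 -m pendant '[0.45,0,0,0,0,0,0, 0.45,0,0,0,0,0,0, 0.45,0,0,0,0,0,0, 0.45,0,0,0,0,0,0]' | tail -2
python3 -m pendant '[0.45,0,0,-0.2,0,0,0, 0.45,0,0,-0.5,0,0,0, 0.45,0,0,-0.8,0,0,0, 0.45,0,0,-0.8,0,0,0]' | sed -n 2p
python3 -c "
from h import *
rings(); spokes(snap('wrist')); a=np.radians(-65); p,e,s=where(); print((e.inv().apply(np.array([HUB[0]+.0645*np.cos(a),HUB[1]+.0645*np.sin(a),.17])-p)/.15).round(3))"
```

```text
clock: 49.5
tool_pos: [0.5993, -0.069, 0.0506]
eef_rot: [0.317, 0.948, 0.002, 0.0]
contact_force: [-2.4, 3.7, 6.4]
opening: 0.147
finger_force: 39.7
opening: 0.448
finger_force: 0.0
tool_pos: [0.6027, -0.0697, 0.1747]
side blue [0.5742 0.2395] R 0.0329 n 123 rad 0.0768 angle 30.9
side green [0.6355 0.1234] R 0.0328 n 92 rad 0.0741 angle 30.0
side red [0.5023 0.1323] R 0.0335 n 111 rad 0.0767 angle 25.5
spokes n 0 phase mod120 nan nan
[-0.379 -0.615 -0.003]h.py:95: RuntimeWarning: Mean of empty slice.
  t=np.array(t); z=np.exp(3j*t).mean(); print("spokes n",len(t),"phase mod120",(np.degrees(np.angle(z))/3).round(1),abs(z).round(2))
  ret = ret.dtype.type(ret / rcount)
```

```bash
python3 -m pendant '[0.45,-0.1,-0.15,0,0,0,0.09, 0.45,-0.2,-0.3,0,0,0,0.18, 0.45,-0.3,-0.45,0,0,0,0.27, 0.45,-0.379,-0.615,0,0,0,0.36, 0.45,-0.379,-0.615,0,0,0,0.45, 0.45,-0.379,-0.615,0,0,0,0.54, 0.45,-0.379,-0.615,0,0,0,0.63, 0.45,-0.379,-0.615,0,0,0,0.667, 0.45,-0.379,-0.615,0,0,0,0.667]' | sed -n 2p
python3 -m pendant '[0.45,0,0,0,0,0,0.09, 0.45,0,0,0,0,0,0.18, 0.45,0,0,0,0,0,0.27, 0.45,0,0,0,0,0,0.36, 0.45,0,0,0,0,0,0.45, 0.45,0,0,0,0,0,0.54, 0.45,0,0,0,0,0,0.63, 0.45,0,0,0,0,0,0.667, 0.45,0,0,0,0,0,0.667]' | sed -n 2p
python3 -c "
from h import *
a=np.radians(-65); plan([HUB[0]+.0645*np.cos(a),HUB[1]+.0645*np.sin(a),.048],a); spokes(snap('wrist'))"
```

```text
tool_pos: [0.5875, -0.1795, 0.1668]
tool_pos: [0.5879, -0.1792, 0.1674]
shift [0.009 0.006 0.796] turn [-0.     0.001 -0.022] rows t 2.3886686042596157 r 0.22928818922170324
spokes n 122 phase mod120 -5.8 0.97
```

```bash
python3 -m pendant '[0.45,0.009,0.006,0.2,0,0,-0.02, 0.45,0.009,0.006,0.4,0,0,-0.02, 0.45,0.009,0.006,0.6,0,0,-0.02, 0.45,0.009,0.006,0.79,0,0,-0.02, 0.45,0.009,0.006,0.79,0,0,-0.02]' | sed -n '2p;4p'
python3 -m pendant '[0,0,0,0,0,0,0, 0,0,0,0,0,0,0, 0,0,0,0,0,0,0, 0,0,0,0,0,0,0, 0,0,0,0,0,0,0]' 40 | tail -6
python3 -m pendant '[0,0.045,-0.003,0,0,0,-0.067, 0,0.089,-0.011,0,0,0,-0.133, 0,0.132,-0.024,0,0,0,-0.2, 0,0.174,-0.041,0,0,0,-0.267, 0,0.214,-0.062,0,0,0,-0.333, 0,0.251,-0.087,0,0,0,-0.4, 0,0.285,-0.116,0,0,0,-0.467, 0,0.317,-0.148,0,0,0,-0.533, 0,0.344,-0.184,0,0,0,-0.6, 0,0.368,-0.222,0,0,0,-0.667, 0,0.388,-0.263,0,0,0,-0.733, 0,0.388,-0.263,0,0,0,-0.733]'
python3 -c "
from h import *
rings(); arc(5.8,10)"
```

```text
tool_pos: [0.5867, -0.179, 0.046]
contact_force: [-0.9, 0.1, -0.1]
clock: 53.25
tool_pos: [0.5908, -0.1788, 0.0515]
eef_rot: [0.977, 0.215, 0.001, 0.0]
contact_force: [-1.6, 2.0, 6.4]
opening: 0.152
finger_force: 39.4
clock: 54.45
tool_pos: [0.6261, -0.1192, 0.0515]
eef_rot: [0.702, 0.713, -0.001, 0.0]
contact_force: [-4.4, 0.4, 8.6]
opening: 0.154
finger_force: 39.2
side blue [0.5536 0.2377] R 0.0327 n 114 rad 0.0774 angle 46.4
side green [0.6439 0.1417] R 0.0328 n 93 rad 0.0743 angle 45.7
side red [0.5139 0.1151] R 0.0337 n 100 rad 0.0757 angle 41.1
rad 0.06410172242479864 alpha 1.5222598016219304
0,0.043,-0.003,0,0,0,-0.064, 0,0.086,-0.01,0,0,0,-0.129, 0,0.128,-0.021,0,0,0,-0.193, 0,0.168,-0.037,0,0,0,-0.258, 0,0.206,-0.056,0,0,0,-0.322, 0,0.243,-0.08,0,0,0,-0.387, 0,0.277,-0.106,0,0,0,-0.451, 0,0.308,-0.137,0,0,0,-0.516, 0,0.335,-0.17,0,0,0,-0.580, 0,0.36,-0.206,0,0,0,-0.644,
```

```bash
python3 -m pendant '[0,0.043,-0.003,0,0,0,-0.064, 0,0.086,-0.01,0,0,0,-0.129, 0,0.128,-0.021,0,0,0,-0.193, 0,0.168,-0.037,0,0,0,-0.258, 0,0.206,-0.056,0,0,0,-0.322, 0,0.243,-0.08,0,0,0,-0.387, 0,0.277,-0.106,0,0,0,-0.451, 0,0.308,-0.137,0,0,0,-0.516, 0,0.335,-0.17,0,0,0,-0.58, 0,0.36,-0.206,0,0,0,-0.644, 0,0.36,-0.206,0,0,0,-0.644, 0,0.36,-0.206,0,0,0,-0.644]'
python3 -m pendant '[0.45,0,0,0,0,0,0, 0.45,0,0,0,0,0,0, 0.45,0,0,0,0,0,0, 0.45,0,0,0,0,0,0]' | tail -2
python3 -m pendant '[0.45,0,0,-0.2,0,0,0, 0.45,0,0,-0.5,0,0,0, 0.45,0,0,-1,0,0,0, 0.45,0,0,-1,0,0,0]' | sed -n 2p
python3 -m pendant '[1,0,0,-0.3,0,0,0.09, 1,0,0,-0.6,0,0,0.18, 1,0,0,-1,0,0,0.27, 1,0,0,-1,0,0,0.36, 1,0,0,-1,0,0,0.45, 1,0,0,-1,0,0,0.54, 1,0,0,-1,0,0,0.63, 1,0,0,-1,0,0,0.72, 1,0,0,-1,0,0,0.81, 1,0,0,-1,0,0,0.9, 1,0,0,-1,0,0,1, 1,0,0,-1,0,0,1]' | sed -n 2p
python3 -c "
from h import *
rings(); plan([.4837,.0723,.347],np.radians(-93))"
```

```text
clock: 55.7
tool_pos: [0.5953, -0.0664, 0.0515]
eef_rot: [0.27, 0.963, -0.001, 0.001]
contact_force: [-2.4, -0.8, 7.5]
opening: 0.151
finger_force: 40.1
opening: 0.449
finger_force: 0.0
tool_pos: [0.5968, -0.0645, 0.2042]
tool_pos: [0.5949, -0.0654, 0.3501]
side blue [0.5362 0.2314] R 0.0327 n 103 rad 0.0778 angle 60.1
side green [0.6466 0.1617] R 0.0329 n 95 rad 0.0739 angle 61.3
side red [0.5283 0.1013] R 0.0334 n 91 rad 0.0757 angle 56.2
shift [ 0.402 -1.11   0.02 ] turn [0.    0.    0.687] rows t 3.5413848363294074 r 7.198394303988937
```

```bash
python3 -m pendant '[1,0.15,-0.35,0,0,0,0.09, 1,0.3,-0.7,0,0,0,0.18, 1,0.4,-1,0,0,0,0.27, 1,0.4,-1,0,0,0,0.36, 1,0.4,-1,0,0,0,0.45, 1,0.4,-1,0,0,0,0.54, 1,0.4,-1,0,0,0,0.63, 1,0.4,-1,0,0,0,0.687, 1,0.4,-1,0,0,0,0.687, 1,0.4,-1,0,0,0,0.687]' | sed -n 2p
python3 - <<'E'
from h import *
d=snap("wrist","w20"); np.savez("w20",**d); b=snap("side"); a=snap("scene"); rings(d); spokes(d)
o=np.zeros((600,800,3),np.uint8)
q=proj(d,[.56,.13,.06]).astype(int); x,y=max(q[0]-110,0),max(q[1]-90,0); o[:360,:440]=cv2.resize(d["img"][y:y+180,x:x+220][:,:,::-1],(440,360),interpolation=cv2.INTER_CUBIC); print(x,y)
def crop(d,P,s,z):
    q=proj(d,P); x,y=(q-s/2).round().astype(int); return cv2.resize(d["img"][y:y+s,x:x+s][:,:,::-1],(z,z),interpolation=cv2.INTER_CUBIC)
o[:350,445:795]=crop(b,[.57,.16,.08],125,350); o[362:600,0:238]=crop(a,[.57,.16,.08],95,238); o[362:600,245:483]=crop(b,[.4,-.35,.04],60,238)
cv2.imwrite("pics/m20.png",o)
E
```

```text
tool_pos: [0.498, 0.0638, 0.35]
wrist blue [0.5364 0.2302] R 0.0332 n 335 rad 0.0767 angle 60.4
wrist green [0.6469 0.16  ] R 0.0333 n 347 rad 0.0743 angle 60.0
wrist red [0.5306 0.0995] R 0.0334 n 377 rad 0.0759 angle 58.4
spokes n 124 phase mod120 -3.9 0.97
102 29
```

View pics/m20.png

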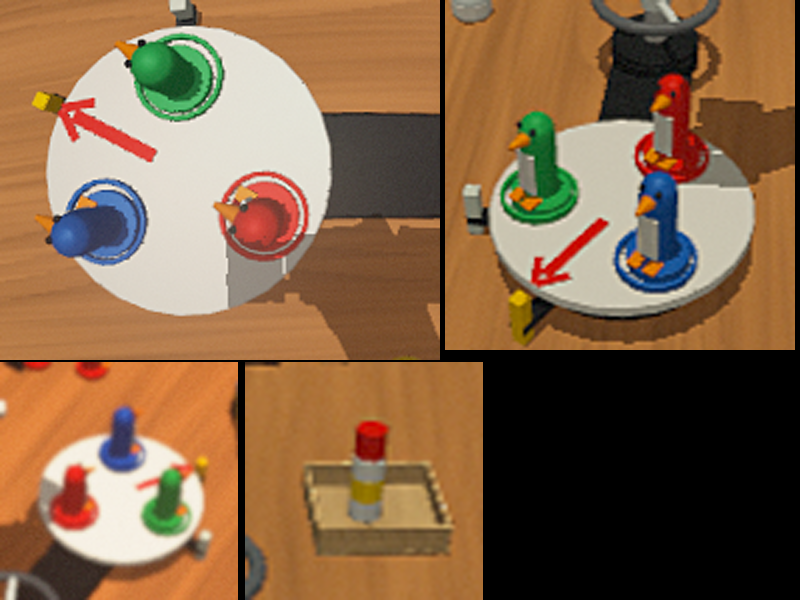

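The wrist crop shows the arrow tip (62,108) at the yellow post (48,103), and all three penguins upright in their rings. The glue stick is standing in the tray. One numeric check of the beak headings remains before handing in.

Run:
```python
from h import *
d=load("w20")
for n,t,c in (("red",(209.5,132),(.5315,.0995)),("blue",(120.5,140),(.536,.229)),("green",(160.5,50.5),(.6465,.160))):
    v=onz(d,t,.08)[:2]-c; print(n,np.degrees(np.arctan2(v[1],v[0])).round(1),np.hypot(*v).round(4),base(d,n,c,z=.060)[1:])
t=onz(d,(102+62/2,29+108/2),.048)-onz(d,(102+155/2,29+155/2),.048); print("arrow",np.degrees(np.arctan2(t[1],t[0])))
```

```text
red 72.8 0.035 [0.5305 0.0945]
blue 82.6 0.0515 [0.541 0.224]
green 55.5 0.0504 [0.6405 0.155 ]
arrow 58.01629084588618
```

Run:
```python
from h import *
d=load("w20")
for n,t,c in (("red",(209.5,132),(.5305,.0995)),("blue",(120.5,140),(.5365,.229)),("green",(160.5,50.5),(.6465,.160))):
    v=onz(d,t,.128)[:2]-c; print(n,np.degrees(np.arctan2(v[1],v[0])).round(1),np.hypot(*v).round(4))
```

```text
red 60.9 0.0293
blue 72.0 0.0287
green 57.2 0.0312
```

```bash
python3 -m pendant '[1,-0.1,-0.35,0,0,0,0, 1,-0.2,-0.7,0.2,0,0,0, 1,-0.26,-1,0.4,0,0,0, 1,-0.26,-1,0.6,0,0,0, 1,-0.26,-1,0.6,0,0,0, 1,-0.26,-1,0.6,0,0,0]' | sed -n 2p
python3 - <<'E'
from h import *
d=snap("wrist","w21"); np.savez("w21",**d)
h=cv2.cvtColor(d["img"],cv2.COLOR_RGB2HSV); m=mask(d,"blue",[0,0,512,260],90,40); o=cv2.inRange(h,(8,150,90),(24,255,255))
c=proj(d,[.5365,.229,.06]).astype(int); print(c,proj(d,[.5365,.229,.146]))
for y in range(c[1]-42,c[1]+42,2): print(y,''.join('#' if m[y,x] else ('o' if o[y,x] else '.') for x in range(c[0]-60,c[0]+60)))
E
```

```text
tool_pos: [0.4675, 0.2149, 0.26]
[242 112] [238.55554782 113.52625061]
70 oooooooooooooooooo......................................................................................................
72 oooooooooooooooooo......................................................................................................
74 oooooooooooooooooo......................................................................................................
76 oooooooooooooooooo......................................................................................................
78 ooooooooooooooooo.......................................................................................................
80 ooooooooooooooooo.......................................................................................................
82 ooooooooooooooooo.......................................................................................................
84 oooooooooooooooooo......................................................................................................
86 oooooooooooooooooo................
[... 3505 characters left out ...]
...........................................................................
144 ooooooooooo.oooooo.ooooo.o.o.o....ooo.oo................................................................................
146 oooooooooooo.o.oooooooo.o..o.o.o........................................................................................
148 ooooooooooooooooooo.oo....oo............................................................................................
150 ooooooooooooooooooooo.ooooo.............................................................................................
152 ooooooooooo..o.oooo.oo..o..........o....................................................................................
```

Run:
```python
from h import *
d=load("w21"); m=mask(d,"blue",[0,0,512,260],90,40)
ring=onz(d,(241.5,113),.057)[:2]; print("ring",ring)
A=lambda v:(np.degrees(np.arctan2(v[1],v[0])).round(1),np.hypot(*v).round(4))
for bc in ((244,115),(243.5,114.5),(243,114)):
    c=onz(d,bc,.060)[:2]; print(bc,c.round(4),"off ring",np.hypot(*(c-ring)).round(4),"beak",[A(onz(d,t,.128)[:2]-c) for t in((212,102.5),(212,104))],"feet",A(onz(d,(226.5,106),.063)[:2]-c))
# base circle from right/top/bottom edge pixels, gap-separated
P=[]
for y in range(96,136,2):
    row=np.nonzero(m[y])[0]; run=np.split(row,np.nonzero(np.diff(row)>1)[0]+1)
    big=[k for k in run if len(k)>10]
    if big: k=max(big,key=len); P.append(onz(d,(k[-1]+.5,y),.060)[:2]) if k[-1]<267 else None; P.append(onz(d,(k[0]-.5,y),.060)[:2]) if y>=124 or y<98 else None
print(circ(np.array(P)))
```

```text
ring [0.53653144 0.23064654]
(244, 115) [0.5338 0.2275] off ring 0.0041 beak [(np.float64(61.2), np.float64(0.0329)), (np.float64(63.6), np.float64(0.0323))] feet (np.float64(58.6), np.float64(0.0243))
(243.5, 114.5) [0.5345 0.2281] off ring 0.0032 beak [(np.float64(61.7), np.float64(0.0321)), (np.float64(64.3), np.float64(0.0315))] feet (np.float64(59.2), np.float64(0.0234))
(243, 114) [0.5352 0.2287] off ring 0.0024 beak [(np.float64(62.3), np.float64(0.0313)), (np.float64(64.9), np.float64(0.0307))] feet (np.float64(59.9), np.float64(0.0226))
(array([0.53435397, 0.22893509]), np.float64(0.027036013605687893), 21)
```

```bash
python3 -c "
from plant import r
print(r.get_state()['clock'], r.finish_job())"
```

```text
the job is handed in; nothing more can be done
59.55 None
```

I handed the job in at 59.55 s: the glue stick is standing in the tray, the red, blue and green penguins are upright in their own rings with beaks within about 5 degrees of the arrow, and the arrow is within about 1 degree of the yellow mark by camera measurement; the hand-in returned no verdict.

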